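# Seat and lock the blade plate of a vegetable slicer

### The job

The slicer's sharp blade plate lies loose on its deck. Keep the gripper off it: with the wooden food pusher in hand, nudge the plate square against the step and then along it against the side rail, pressing it home on each with about 5 N and never over 8, so that both edges lie flush in the corner. Then swing the steel keeper shut behind its clipped corner and stand the pusher upright on the worktop again, leaving bowl and tumbler undisturbed.

Things in the scene. Friction and masses are not known exactly. Their poses are not given: they have to be found in the camera images.
- step: Low steel bench slicer fixed on the worktop: flat deck 34 mm up, 175 x 140 mm, with a raised ribbed run-up beyond it. This is the step, the run-up's front face, 7 mm high, 140 mm wide. Origin at deck height, middle of the face; x square to it, away from the robot at yaw 0; y left. The deck spans x -175 to 0, y -70 to 70 mm from here; at its y = 70 stands the rail; the other two sides are open.
- rail: The slicer's white left side rail, square to the step: 260 mm long, 13 mm thick, 18 mm high above the deck. Origin at deck height, middle of its inner face; axes parallel to the step's. The face is at y = 0; it meets the step's face (the square corner) at x = 45 mm, y = 0 from here.
- plate_corner (a point): The blade plate's corner that belongs in the corner of step and rail, on its underside. Loose grey frame with a slanting blade, 7 mm thick, about 80 g (slides at under 0.5 N), x -100 to 0, y -80 to 0 mm from here; opposite corner clipped 20 mm at 45 degrees. It starts with its middle 10 to 22 mm short of home in x and y, turned up to 0.15 rad. Home: this point in the step-rail corner, axes alike.
- keeper (a joint): Keeper, a flat steel arm 60 mm long, 12 wide. Pivot on the deck at x -135, y -45 mm of the step. Rad, anticlockwise from above: 0 = parked, pointing midway between +x and -y; 1.57 = shut at its stop, pointing midway between +x and +y, tip 3 to 4 mm off the clipped corner of a plate that is home (one not home jams it). About 1 N at its knob turns it; it stays where left.
- keeper_knob (a point): Centre, 18 mm above the deck, of the black upright knob (13 mm diameter, 6 to 24 mm above the deck) on the keeper, 47 mm from its pivot. The keeper's arm and pivot stand up to 10 mm above the deck. Push it round along its arc.
- pusher_center (a point): Centre, half-way up, of the wooden food pusher standing on the worktop left of the slicer: 70 mm high, 100 g, round foot 34 mm diameter from 0 to 17 mm above its underside, round neck, square grip 24 x 24 mm (sides along its x and y) from 28 to 70 mm.
- katori: Bystander: small open steel bowl, 80 mm diameter, 34 mm high, right of the slicer. Origin at the centre of its underside.
- tumbler: Bystander: steel tumbler, 71 mm diameter, 104 mm high, at the back left. Origin at the centre of its underside.

How it is judged:
By the outcome, as a careful person would: the job done as asked, in the order asked, and still so for the second after the job is handed in, with the robot touching nothing.
It also fails if it takes over 72 s, if anything falls off the work surface, if the arm or the gripper's body presses on something with over 40 N, if the wrist force passes 120 N, or if a joint passes its speed limit or range.

### The arm

A 6-joint arm with a two-finger parallel gripper is mounted at the origin on a cart in front of the work surface, level with it; the furniture and walls round the work are solid. World frame = base frame: x ahead of the robot, y to its left, z up, the work surface at z = 0. Lengths are in m, angles in rad, forces in N, time in s.
With the tool pointing down it reaches from about 0.35 to 0.725 m from the base axis. Payload 6 kg.
Tool frame: the origin (TCP) lies between the finger pads; the fingertips stand 8 mm ahead of it and the grasp point (between the pads) lies 11 mm behind it; z points along the fingers, y is the line along which they close (so a half turn about z gives the same grasp; the last joint's range is limited). The gripper opens to 85 mm and grips with 20 to 120 N. Pads are 22 mm wide; open, the fingers measure 114 mm over their backs; the gripper's body (76 mm by 85 mm) begins 54 mm behind the grasp point. The pads swing forward as they close: fully open they stand 13 mm farther back than shut.
Start: joints at [1.624, 0.04, 0.085, 0, -1.615, -0.334], TCP at [0.166, 0.576, 0.21] pointing down, gripper open.
Joint ranges: [-2.56, 2.56], [-1.29, 2.01], [-1.08, 1.49], [-3.29, 1.98], [-2.81, -0.18], [-2.99, 2.99]. Speed limits (rad/s): [2.57, 2.57, 3.01, 3.14, 3.14, 3.14].

### API

Orientations are given as [roll, pitch, yaw] about the fixed x, y, z axes, in that order (R = Rz(yaw) Ry(pitch) Rx(roll)).
In Python, from station import r, optics gives the robot as it stands. The module is installed in compiled form; this text tells all that it offers.
- The arm moves only by the tool move_arm, never from a script. Its argument "increments" is a list that holds one entry, the list of rows, each a list of 7 numbers: the finger opening in cm, from 0 to 8.54, then the shift along the tool's x, y, z in cm, then the turn, a rotation vector about the tool's x, y, z in degrees. In form: [[[fingers, x, y, z, ax, ay, az], ...]]. A call has 1 to 5 rows; each row shifts and turns the commanded pose from where the row before left it, along the tool's axes as they then stand; what a row does not reach is not made up. A row lasts 1/12 s, in which the tool goes at most 41.7 mm and 7.16 degrees, less where a joint would pass 70% of its speed; a pose out of reach is approached as far as the arm can. A call is refused whole if a number of a shift passes 4.17 or a number of a turn 7.16, either way. A call with a gripper value outside its range is refused whole. The fingers move at their own pace and stop on an object; the grip force is fixed at half the most. Time passes only in rows, so rows that do not move let the fingers close. It gives the time, the measured TCP pose, the force, the opening and the grip force at its end, in the units of the state.
- r.get_state(): the state, without advancing time (a new reading comes with each control period).
- optics.grab_frame(name): name is "scene" or "top" or "wrist"; returns a dict with "image" (480x640x3 uint8, red, green, blue), "depth" (480x640 float32, m along the optical axis (not along the pixel's ray), 0 where there is no reading), "K" (3x3 intrinsics, pixels), "R" (3x3) and "t" (3): a world point X has camera coordinates R X + t; the wrist camera has in their place "hand_eye" (4x4, takes a point from camera to tool coordinates, whose origin is the TCP and whose axes are the flange's). Camera axes: x right, y down, z forward; pixel columns grow to the right and rows downward; lengths in m; the calibration is good to about 2 mm. A picture is of the moment at which its call begins: read the wrist's pose just before it.
- r.hand_in(): hands the job in; it is judged then, once.
Trained networks look in a picture, given as the dict that the camera call returned (one of the last four; its "shot" number tells which), for a name from the list of things; names that differ only in an ending like _2 or _b are one class to them, and where a whole thing is asked for, a point or a joint stands for the part that bears it (a point fixed in the world has none). Each returns a list of dicts, best first, with "confidence" (0 to 1); they miss things now and then, are a little off and sometimes report something else, mostly with a low value. They report only what shows in the picture. A call takes as long as a camera call.
- optics.boxes_of(name, picture): "location" ([column, row] as shares, 0 to 1, of the picture: columns of its width, rows of its height, amid what is visible of it).
- optics.outline_of(name, picture): "mask" (480x640 bool, what is visible of it) and "location" ([column, row] as shares, 0 to 1, of the picture: columns of its width, rows of its height, amid what is visible of it).
- optics.pinpoint(name, picture): "location" ([column, row] as shares, 0 to 1, of the picture: columns of its width, rows of its height: a listed point, or the origin of a listed thing).
The state is a dict: "clock": time; "qpos": joint angles; "joint_vel": joint speeds; "joint_torque": joint torques, N m; "tcp_pos": TCP position; "ee_rot": TCP orientation; "wrist_force": force on the tool from outside, world axes, zero at the start; "moment": the same for the moment, N m; "finger_gap": finger opening in m; "finger_force": force on a finger pad.
Only numpy, scipy, OpenCV 4.12 (cv2) and the standard library are available. Lean on these libraries where they do the work, as an engineer would, in place of code of your own. Each camera call takes 0.05 s, during which the arm holds its last target. There are 200 camera calls.

## Working session

There is one attempt and no reset: what is moved stays moved. The work goes in short steps, Python scripts to look and compute and a tool call to move; the robot and the scene stay as the last step left them, time stands still between calls to the robot, and variables do not carry over. Pictures are saved under pics/ and viewed, at most 10 in all, crops included, and the job is handed in when it is done.

Besides the shell and the picture viewer there is one more tool, called after "Emit:" as a command line: name --argument value ..., lists and objects as JSON in quotes. move_arm: Moves the arm, as the interface text tells. Its arguments: {"type":"object","properties":{"increments":{"type":"array"}},"required":["increments"]}

```bash
mkdir -p pics; cat > h.py <<'E'
import numpy as np, cv2
from station import r, optics
def ray(p,loc,z):
    u=np.array([loc[0]*640,loc[1]*480,1.]); d=p["R"].T@np.linalg.inv(p["K"])@u; c=-p["R"].T@p["t"]
    return c+d*(z-c[2])/d[2]
def cloud(p):
    v,u=np.mgrid[:480,:640]; d=p["depth"]; P=np.stack([u*d,v*d,d],-1)@np.linalg.inv(p["K"]).T
    return (P-p["t"])@p["R"]
def save(n,im): cv2.imwrite("pics/"+n,im[...,::-1])
E
python3 - <<'E'
from h import *
np.set_printoptions(precision=4,suppress=True)
s=r.get_state(); print(s)
Z=dict(step=.034,rail=.034,plate_corner=.034,keeper=.034,keeper_knob=.052,pusher_center=.035,katori=0,tumbler=0)
for n in("top","scene"):
    p=optics.grab_frame(n); save(n+".png",p["image"]); print(n,-p["R"].T@p["t"],p["K"][0,0])
    for k in Z:
        for d in optics.pinpoint(k,p)[:2]: print(k,round(d["confidence"],2),np.array(d["location"])*[640,480],ray(p,d["location"],Z[k]))
    np.savez(n,**{k:p[k] for k in("image","depth","K","R","t")})
E
```

```text
{'clock': 0.0, 'qpos': array([ 1.6237,  0.0408,  0.0838, -0.0004, -1.6155, -0.3337]), 'joint_vel': array([ 0.0009, -0.0016, -0.0005,  0.0001,  0.0016,  0.0007]), 'joint_torque': array([ -0.0003, -36.8199,  34.741 ,   6.9322,  -0.0054,  -0.    ]), 'tcp_pos': array([0.1661, 0.5762, 0.2086]), 'ee_rot': array([ 3.1398, -0.0002, -0.2807]), 'wrist_force': array([ 0.5304,  0.715 , -0.6765]), 'moment': array([-0.041 ,  0.0183, -0.0037]), 'finger_force': 0.0, 'finger_gap': 0.08541562835555203}
top [0.316  0.0221 1.4806] 567.9395373468604
step 0.62 [344.128 184.8  ] [ 0.6507 -0.0799  0.034 ]
rail 0.69 [312.576 199.92 ] [0.6092 0.002  0.034 ]
rail 0.68 [190.08  180.288] [0.656  0.3206 0.034 ]Traceback (most recent call last):
  File "<stdin>", line 8, in <module>
ValueError: it knows: katori, keeper_knob, plate_corner, pusher_center, rail, step, tumbler
```

View pics/top.png

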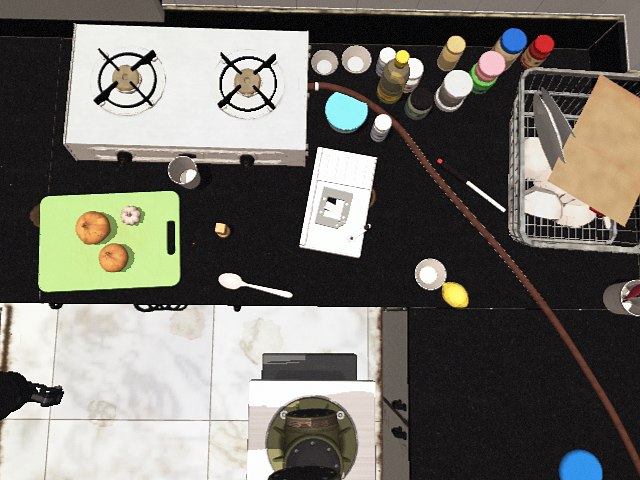

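The top view shows the slicer at about (340,200), with the plate at (333,205) and the keeper at (358,232). The pusher is at (222,229), the tumbler at (184,170) and the bowl at (430,274).

```bash
python3 - <<'E'
from h import *
np.set_printoptions(precision=4,suppress=True)
Z=dict(step=.034,rail=.034,plate_corner=.034,keeper_knob=.052,pusher_center=.035,katori=0,tumbler=0)
for n in("top","scene"):
    p=optics.grab_frame(n); save(n+"1.png",p["image"]); print(n,-p["R"].T@p["t"],p["K"][0,0])
    for k in Z:
        for d in optics.pinpoint(k,p)[:2]: print(k,round(d["confidence"],2),np.array(d["location"])*[640,480],ray(p,d["location"],Z[k]))
    np.savez(n,**{k:p[k] for k in("image","depth","K","R","t")})
    if n=="top":
        im=p["image"][135:275,200:390]; save("topc.png",cv2.resize(im,None,fx=4,fy=4,interpolation=cv2.INTER_CUBIC))
    P=cloud(p)
    for k in("pusher_center","rail","step"):
        for o in optics.outline_of(k,p)[:1]:
            q=P[o["mask"]&(p["depth"]>0)]; print(k,o["confidence"],q.shape,np.median(q,0),q.min(0),q.max(0))
            if k=="pusher_center":
                t=q[q[:,2]>.06]; print("top",t.mean(0),cv2.minAreaRect((t[:,:2]*1000).astype(np.float32)))
E
```

```text
top [0.316  0.0221 1.4806] 567.9395373468604
step 0.86 [346.816 184.176] [ 0.6525 -0.0869  0.034 ]
rail 0.63 [314.304 200.688] [ 0.6072 -0.0025  0.034 ]
plate_corner 0.62 [324.672 183.408] [ 0.6536 -0.029   0.034 ]
keeper_knob 0.59 [367.808 228.384] [ 0.5338 -0.1395  0.052 ]
pusher_center 0.71 [222.592 228.096] [0.5316 0.2318 0.035 ]
katori 0.93 [425.984 274.416] [ 0.4221 -0.2978  0.    ]
tumbler 0.69 [188.288 180.192] [0.6642 0.3323 0.    ]
pusher_center 0.46 (181, 3) [0.5243 0.2307 0.0606] [ 0.5117  0.2181 -0.0055] [0.5513 0.2539 0.0759]
top [0.5278 0.234  0.0688] ((527.9312133789062, 234.6562042236328), (23.954450607299805, 23.79677963256836), 80.87200164794922)
rail 0.61 (562, 3) [0.6159 0.0068 0.0519] [ 0.4905 -0.0185 -0.0055] [0.7469 0.0358 0.0613]
step 0.78 (1848, 3) [ 0.6915 -0.0818  0.0413] [ 0.6391 -0.1619 -0.0011] [ 0.745  -0.0057  0.056 ]
scene [-0.0436 -0.2599  0.769 ] 471.3499570015066
step 0.87 [364.416 233.184] [ 0.6491 -0.0676  0.034 ]
step 0.67 [342.976 227.904] [ 0.6451 -0.019   0.034 ]
rail 0.81 [329.92  234.384] [ 0.6152 -0.0005  0.034 ]
plate_corner 0.81 [343.104 228.912] [ 0.6423 -0.0204  0.034 ]
keeper_knob 0.83 [377.472 274.416] [ 0.5367 -0.134   0.052 ]
pusher_center 0.79 [215.296 231.312] [0.5217 0.23   0.035 ]
pusher_center 0.57 [440.    365.904] [ 0.4028 -0.2944  0.035 ]
katori 0.89 [437.504 366.624] [ 0.4208 -0.2923  0.    ]
tumbler 0.65 [212.416 189.888] [0.6684 0.3371 0.    ]
tumbler 0.37 [378.624 275.904] [ 0.576  -0.1284  0.    ]
pusher_center 0.81 (461, 3) [0.5203 0.2306 0.0384] [ 0.5111  0.2184 -0.0025] [0.5995 0.3023 0.0729]
top [0.5254 0.235  0.0681] ((526.4702758789062, 237.21693420410156), (25.589038848876953, 24.795337677001953), 81.23207092285156)
rail 0.93 (857, 3) [0.6009 0.0105 0.0506] [ 0.4881 -0.0176 -0.0026] [0.7974 0.0537 0.0567]
step 0.92 (1776, 3) [ 0.6859 -0.0846  0.041 ] [ 0.6376 -0.1551  0.0292] [ 0.7449 -0.0065  0.0458]
```

View pics/scene1.png

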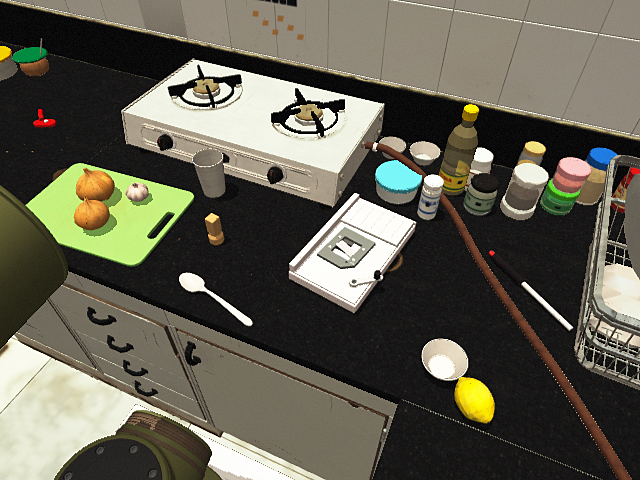

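View pics/topc.png

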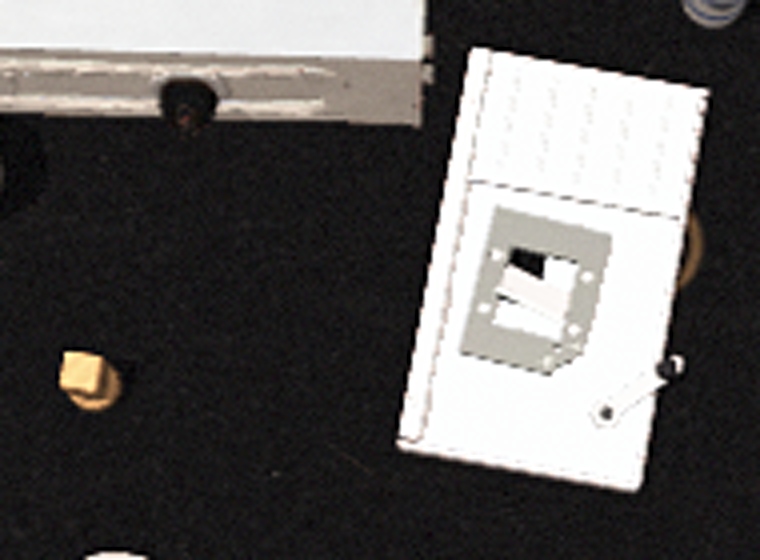

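The scene view shows the pusher at (215,231), the slicer around (350,250), the plate at (347,247) and the keeper knob at (377,275). In the top crop, the slicer and the plate are both turned clockwise. I'll move to above the pusher and look with the wrist camera.

Emit:
move_arm --increments '[[[8.5,2.95,1.5,0,0,0,0],[8.5,2.95,1.5,0,0,0,0],[8.5,2.95,1.5,0,0,0,0],[8.5,2.95,1.5,0,0,0,0],[8.5,2.95,1.5,0,0,0,0]]]'

```text
clock: 1.72
tcp_pos: [0.288, 0.4624, 0.2097]
ee_rot: [-3.141, -0.0, -0.28]
wrist_force: [0.4, 0.2, 0.2]
finger_gap: 0.085
finger_force: 0.0
```

Emit:
move_arm --increments '[[[8.5,2.95,1.5,0,0,0,0],[8.5,2.95,1.5,0,0,0,0],[8.5,2.95,1.5,0,0,0,0],[8.5,2.95,1.5,0,0,0,0],[8.5,2.95,1.5,0,0,0,0]]]'

```text
clock: 2.13
tcp_pos: [0.4091, 0.3493, 0.2099]
ee_rot: [-3.141, -0.0, -0.281]
wrist_force: [0.9, 0.8, 0.0]
finger_gap: 0.0849
finger_force: 0.0
```

Emit:
move_arm --increments '[[[8.5,2.95,1.5,0,0,0,0],[8.5,2.95,1.5,0,0,0,0],[8.5,2.8,1.5,0,0,0,0],[8.5,1.5,1.0,0,0,0,0],[8.5,0,0,0,0,0,0]]]'

```text
clock: 2.55
tcp_pos: [0.4927, 0.2669, 0.2095]
ee_rot: [3.141, -0.0, -0.285]
wrist_force: [-1.5, 1.0, -0.1]
finger_gap: 0.0853
finger_force: 0.0
```

```bash
cat >> h.py <<'E'
from scipy.spatial.transform import Rotation as Ro
def wrist():
    s=r.get_state(); p=dict(optics.grab_frame("wrist"))
    T=np.eye(4); T[:3,:3]=Ro.from_euler("xyz",s["ee_rot"]).as_matrix(); T[:3,3]=s["tcp_pos"]
    W=T@p["hand_eye"]; p["R"]=W[:3,:3].T; p["t"]=-W[:3,:3].T@W[:3,3]
    return s,p
E
python3 - <<'E'
from h import *
np.set_printoptions(precision=4,suppress=True)
s,p=wrist(); print(s["tcp_pos"],s["ee_rot"],s["qpos"],s["wrist_force"]); save("w1.png",p["image"]); print(p["hand_eye"])
P=cloud(p)
for d in optics.pinpoint("pusher_center",p)[:2]: print(d["confidence"],np.array(d["location"])*[640,480],ray(p,d["location"],.035))
for o in optics.outline_of("pusher_center",p)[:1]:
    q=P[o["mask"]&(p["depth"]>0)]; t=q[abs(q[:,2]-.07)<.006]; print(len(q),q.max(0),t.mean(0),cv2.minAreaRect((t[:,:2]*1000).astype(np.float32)))
E
```

```text
[0.4927 0.2669 0.2095] [ 3.1407 -0.0003 -0.2846] [ 0.8552 -0.0649 -0.0198  0.0007 -1.6166  0.431 ] [-1.4761  0.9993 -0.0809]
[[ 0.0003 -0.9467 -0.3221  0.0842]
 [ 1.      0.0003  0.0001 -0.0007]
 [ 0.     -0.3221  0.9467 -0.1644]
 [ 0.      0.      0.      1.    ]]
0.9 [338.304 166.8  ] [0.528  0.2394 0.035 ]
```

View pics/w1.png

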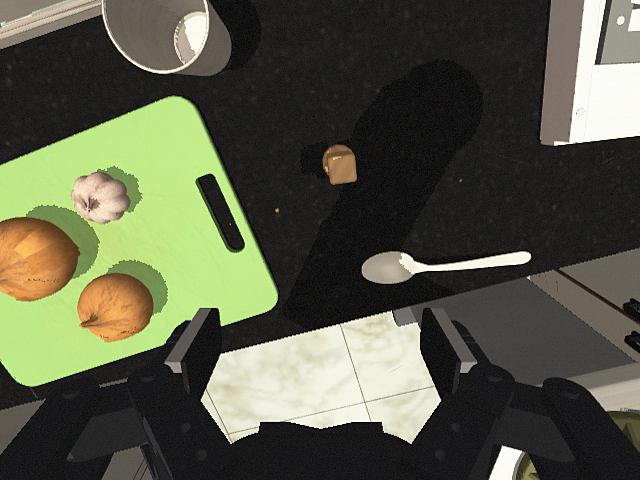

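The wrist view shows the pusher at (340,163), turned a little anticlockwise from the tool, with the slicer's corner at the upper right. Next I'll look at the slicer from above.

Emit:
move_arm --increments '[[[8.5,1.97,2.93,0,0,0,0],[8.5,1.97,2.93,0,0,0,0],[8.5,1.97,2.93,0,0,0,0],[8.5,1.97,2.93,0,0,0,0],[8.5,1.97,2.93,0,0,0,0]]]'

```text
clock: 3.12
tcp_pos: [0.5447, 0.1013, 0.21]
ee_rot: [-3.141, -0.0, -0.278]
wrist_force: [0.2, 0.0, 0.4]
finger_gap: 0.0853
finger_force: 0.0
```

Emit:
move_arm --increments '[[[8.5,1.97,2.93,0,0,0,0],[8.5,1.97,2.93,0,0,0,0],[8.5,1.97,2.93,0,0,0,0],[8.5,1.97,2.93,0,0,0,0],[8.5,1.97,2.93,0,0,0,0]]]'

```text
clock: 3.53
tcp_pos: [0.5993, -0.0668, 0.21]
ee_rot: [-3.141, -0.001, -0.279]
wrist_force: [-0.1, 0.9, 1.5]
finger_gap: 0.0849
finger_force: 0.0
```

Emit:
move_arm --increments '[[[8.5,0,0,0,0,0,-6.6],[8.5,0,0,0,0,0,0],[8.5,0,0,0,0,0,0],[8.5,0,0,0,0,0,0]]]'

```text
clock: 3.87
tcp_pos: [0.5989, -0.0651, 0.2098]
ee_rot: [-3.141, -0.0, -0.166]
wrist_force: [-0.3, -0.5, -0.5]
finger_gap: 0.0849
finger_force: 0.0
```

```bash
python3 - <<'E'
from h import *
np.set_printoptions(precision=4,suppress=True)
s,p=wrist(); print(s["tcp_pos"],s["ee_rot"],s["qpos"],s["wrist_force"]); save("w2.png",p["image"])
np.savez("w2",**{k:p[k] for k in("image","depth","K","R","t")})
for k,z in dict(step=.034,rail=.034,plate_corner=.034,keeper_knob=.052).items():
    for d in optics.pinpoint(k,p)[:2]: print(k,round(d["confidence"],2),np.array(d["location"])*[640,480],ray(p,d["location"],z))
P=cloud(p)
for k in("plate_corner","step","rail","keeper_knob"):
    for o in optics.outline_of(k,p)[:1]:
        m=o["mask"]&(p["depth"]>0); q=P[m]; print(k,o["confidence"],len(q),np.median(q,0)); np.save("m_"+k,o["mask"])
E
```

```text
[ 0.5989 -0.0651  0.2098] [-3.1414 -0.0003 -0.1663] [ 0.224   0.0464  0.0917 -0.0001 -1.6157  1.1805] [-0.2537 -0.544  -0.497 ]
step 0.56 [318.016 153.12 ] [ 0.6529 -0.0712  0.034 ]
step 0.52 [ 60.096 312.   ] [0.5319 0.2368 0.034 ]
rail 0.73 [248.896 200.304] [0.6195 0.0035 0.034 ]
rail 0.6 [267.392 165.792] [ 0.6493 -0.0216  0.034 ]
plate_corner 0.57 [268.672 168.48 ] [ 0.6466 -0.0223  0.034 ]
keeper_knob 0.82 [397.888 260.88 ] [ 0.5391 -0.1321  0.052 ]
plate_corner 0.87 6454 [ 0.5932 -0.0478  0.0411]
step 0.78 16122 [ 0.6963 -0.0804  0.0412]
rail 0.86 4462 [0.6395 0.005  0.0519]
keeper_knob 0.62 926 [ 0.5287 -0.1174  0.0418]
```

View pics/w2.png

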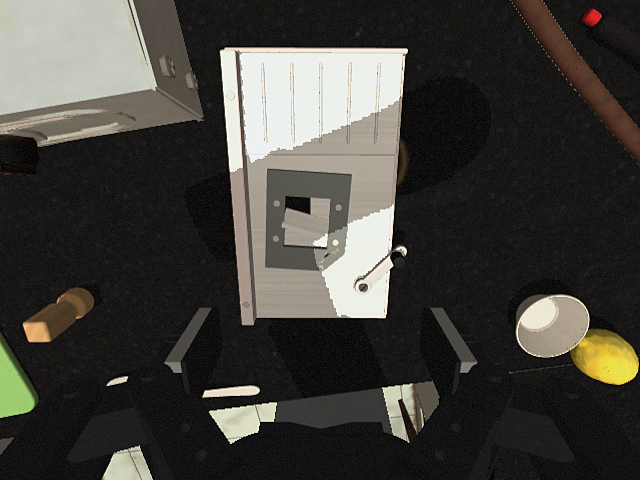

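The slicer now lies nearly square in the wrist view. The step line is at row 155 (columns 246–398), the rail inner edge at columns 241–254, the plate at (266–351, 169–271), the keeper pivot at (362,287) and the knob at (400,258).

```bash
cat > fit.py <<'E'
from h import *
np.set_printoptions(precision=4,suppress=True)
p=np.load("w2.npz"); P=cloud(p); mr=lambda q:cv2.minAreaRect((q[:,:2]*1000).astype(np.float32))
ok=p["depth"]>0
m=np.load("m_rail.npy")&ok; q=P[m&(abs(P[...,2]-.052)<.003)]; print("rail",mr(q),len(q))
m=np.load("m_step.npy")&ok; q=P[m&(abs(P[...,2]-.041)<.006)]; print("step",mr(q))
m=np.load("m_plate_corner.npy").astype(np.uint8)
# pixel-edge fit projected on plate top
c=max(cv2.findContours(m,0,1)[0],key=cv2.contourArea)[:,0].astype(float)
W=np.array([ray(p,(u/640,v/480),.041) for u,v in c]); R=mr(W); print("plate",R); print(cv2.boxPoints(R))
for n,u,v,z in(("stepL",247,157,.041),("stepR",397,154.5,.041),("railinT",240,60,.052),("railinB",254,318,.052),("railinBdeck",254,318,.034),("deckBR",387,318,.034),("pivot",362,287,.044),("knobtop",402,251,.058),("plTL",266.5,169,.041),("plTR",351,174.5,.041),("plBL",266,269,.041),("clipB",329,271,.041),("clipR",345,250,.041)):
    print(n,ray(p,(u/640,v/480),z))
big=cv2.resize(p["image"][140:330,225:425],None,fx=4,fy=3.15*1.27,interpolation=cv2.INTER_CUBIC); big=cv2.resize(p["image"][145:295,225:425],None,fx=4,fy=4,interpolation=cv2.INTER_CUBIC); save("w2c.png",big)
E
python3 fit.py
```

```text
rail ((619.8814697265625, 9.725786209106445), (13.542980194091797, 260.2515563964844), 80.358642578125) 3834
step ((693.6343994140625, -79.97996520996094), (140.8786163330078, 86.44821166992188), 80.29704284667969)
plate ((589.8626708984375, -48.8436279296875), (80.06961822509766, 101.62152862548828), 76.7170181274414)
[[531.2128 -76.1331]
 [630.1157 -99.4817]
 [648.5125 -21.5542]
 [549.6097   1.7944]]
stepL [ 0.661  -0.0059  0.041 ]
stepR [ 0.6402 -0.1432  0.041 ]
railinT [ 0.7389 -0.0207  0.052 ]
railinB [0.4996 0.0227 0.052 ]
railinBdeck [0.4894 0.0283 0.034 ]
deckBR [ 0.4651 -0.1167  0.034 ]
pivot [ 0.5125 -0.0938  0.044 ]
knobtop [ 0.5513 -0.1359  0.058 ]
plTL [ 0.6472 -0.0214  0.041 ]
plTR [ 0.629  -0.0987  0.041 ]
plBL [0.5476 0.0009 0.041 ]
clipB [ 0.5347 -0.0627  0.041 ]
clipR [ 0.5549 -0.0823  0.041 ]
```

View pics/w2c.png

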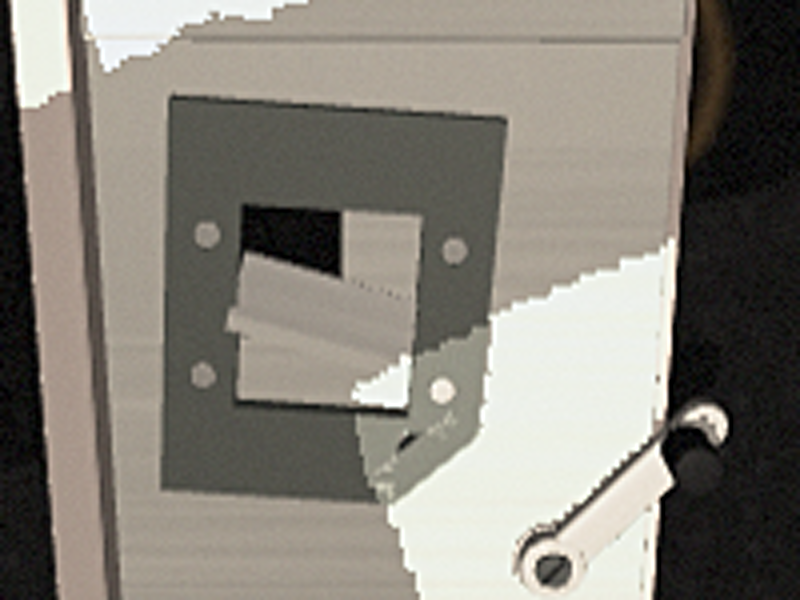

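The slicer yaw is −0.169 and the step origin is about (0.6514, −0.0733). The plate's corner is about 12 mm short in x and 20 mm short in y, and it is turned by −3.6°. Next I'll grasp the pusher.

Emit:
move_arm --increments '[[[8.5,-1.19,-2.86,0,0,0,0],[8.5,-1.19,-2.86,0,0,0,0],[8.5,-1.19,-2.86,0,0,0,0],[8.5,-1.19,-2.86,0,0,0,0],[8.5,-1.19,-2.86,0,0,0,0]]]'

```text
clock: 4.73
tcp_pos: [0.5634, 0.0854, 0.2098]
ee_rot: [-3.142, -0.0, -0.166]
wrist_force: [0.2, 0.6, 0.7]
finger_gap: 0.0853
finger_force: 0.0
```

Emit:
move_arm --increments '[[[8.5,-1.19,-2.86,0,0,0,0],[8.5,-1.19,-2.86,0,0,0,0],[8.5,-1.19,-2.86,0,0,0,0],[8.5,-1.19,-2.86,0,0,0,0],[8.5,-1.19,-2.86,0,0,0,0]]]'

```text
clock: 5.15
tcp_pos: [0.5282, 0.2365, 0.2098]
ee_rot: [-3.141, -0.0, -0.166]
wrist_force: [0.4, 0.1, -0.3]
finger_gap: 0.0852
finger_force: 0.0
```

Emit:
move_arm --increments '[[[8.5,0,0,2,0,0,0],[8.5,0,0,2,0,0,0],[8.5,0,0,2,0,0,0],[8.5,0,0,0,0,0,0],[8.5,0,0,0,0,0,0]]]'

```text
clock: 5.57
tcp_pos: [0.5284, 0.2346, 0.149]
ee_rot: [3.14, 0.001, -0.166]
wrist_force: [0.0, 0.2, 1.2]
finger_gap: 0.085
finger_force: 0.0
```

```bash
python3 - <<'E'
from h import *
np.set_printoptions(precision=4,suppress=True)
s,p=wrist(); print(s["tcp_pos"],s["ee_rot"],s["qpos"][5])
P=cloud(p)
for d in optics.pinpoint("pusher_center",p)[:2]: print(d["confidence"],np.array(d["location"])*[640,480],ray(p,d["location"],.035))
for o in optics.outline_of("pusher_center",p)[:1]:
    q=P[o["mask"]&(p["depth"]>0)]; t=q[abs(q[:,2]-.07)<.004]; print(len(q),len(t),t.mean(0),cv2.minAreaRect((t[:,:2]*1000).astype(np.float32)))
p=optics.grab_frame("scene");P=cloud(p)
E
```

```text
[0.5284 0.2346 0.149 ] [ 3.1397  0.001  -0.1657] 0.6401803988991909
0.59 [314.624 227.088] [0.5292 0.2396 0.035 ]
1781 990 [0.5309 0.2372 0.0698] ((529.8112182617188, 237.41542053222656), (23.90552520751953, 24.017635345458984), 81.16095733642578)
```

Emit:
move_arm --increments '[[[8.5,0.12,-0.25,2.1,0,0,-0.6],[8.5,0,0,2.1,0,0,0],[8.5,0,0,2.1,0,0,0],[8.5,0,0,2.1,0,0,0],[8.5,0,0,2.1,0,0,0]]]'

```text
clock: 6.18
tcp_pos: [0.531, 0.2376, 0.045]
ee_rot: [-3.14, -0.002, -0.155]
wrist_force: [-0.1, -0.4, -0.5]
finger_gap: 0.0851
finger_force: 0.0
```

Emit:
move_arm --increments '[[[8.5,0,0,0.1,0,0,0],[2.0,0,0,0,0,0,0],[2.0,0,0,0,0,0,0],[2.0,0,0,0,0,0,0],[2.0,0,0,0,0,0,0]]]'

```text
clock: 6.6
tcp_pos: [0.5312, 0.2379, 0.0455]
ee_rot: [-3.14, -0.002, -0.155]
wrist_force: [0.5, 0.2, -0.4]
finger_gap: 0.0383
finger_force: 0.0
```

Emit:
move_arm --increments '[[[2.0,0,0,0,0,0,0],[2.0,0,0,0,0,0,0],[2.0,0,0,0,0,0,0],[2.0,0,0,0,0,0,0],[2.0,0,0,0,0,0,0]]]'

```text
clock: 7.02
tcp_pos: [0.5311, 0.2376, 0.0451]
ee_rot: [-3.141, -0.002, -0.155]
wrist_force: [-1.1, -0.3, 6.5]
finger_gap: 0.0209
finger_force: 57.4
```

Emit:
move_arm --increments '[[[1.5,0,0,-1,0,0,0],[1.5,0,0,-2,0,0,0],[1.5,0,0,-2,0,0,0],[1.5,0,0,-2,0,0,0],[1.5,0,0,-1,0,0,0]]]'

```text
clock: 7.43
tcp_pos: [0.531, 0.2377, 0.1265]
ee_rot: [-3.14, -0.002, -0.155]
wrist_force: [-0.5, -0.3, 0.1]
finger_gap: 0.0207
finger_force: 58.9
```

Emit:
move_arm --increments '[[[1.5,0.28,3.27,0,0,0,0],[1.5,0.28,3.27,0,0,0,0],[1.5,0.28,3.27,0,0,0,0],[1.5,0.28,3.27,0,0,0,0],[1.5,0.28,3.27,0,0,0,0]]]'

```text
clock: 7.85
tcp_pos: [0.5181, 0.0723, 0.1231]
ee_rot: [3.141, 0.001, -0.155]
wrist_force: [1.1, -0.1, -1.1]
finger_gap: 0.0214
finger_force: 58.9
```

Emit:
move_arm --increments '[[[1.5,0.28,3.27,0,0,0,0],[1.5,0.28,3.27,0,0,0,0],[1.5,0.28,3.27,0,0,0,0],[1.5,0,0,0,0,0,0.8],[1.5,0,0,0,0,0,0]]]'

```text
clock: 8.27
tcp_pos: [0.5116, -0.0259, 0.1233]
ee_rot: [-3.141, 0.001, -0.173]
wrist_force: [-0.1, 0.9, -1.2]
finger_gap: 0.0213
finger_force: 59.0
```

```bash
cat > fr.py <<'E'
from h import *
np.set_printoptions(precision=4,suppress=True)
yaw=-.1687; X=np.array([np.cos(yaw),np.sin(yaw)]); Y=np.array([-X[1],X[0]]); O=np.array([.6514,-.0733])
def stp(w): d=np.asarray(w)[...,:2]-O; return np.stack([d@X,d@Y],-1)*1000
def see(name=None):
    s,p=wrist(); print(s["clock"],s["tcp_pos"],s["ee_rot"],s["wrist_force"],s["finger_gap"],"tcp in step",stp(s["tcp_pos"]))
    if name: save(name,p["image"])
    P=cloud(p); return s,p,P
E
python3 - <<'E'
from fr import *
s,p,P=see("w3.png")
for o in optics.outline_of("pusher_center",p)[:1]:
    q=P[o["mask"]&(p["depth"]>0)]; print(o["confidence"],len(q),q.min(0),q.max(0)); f=q[q[:,2]<s["tcp_pos"][2]-.0451+.02]; print(len(f),f.min(0),f.max(0))
for d in optics.pinpoint("pusher_center",p)[:1]: print(d["confidence"],np.array(d["location"])*[640,480],ray(p,d["location"],s["tcp_pos"][2]-.0101))
E
```

```text
8.2667 [ 0.5116 -0.0259  0.1233] [-3.1415  0.0007 -0.1726] [-0.0983  0.8639 -1.1836] 0.021277490907044345 tcp in step [-145.7687   23.2596]
0.88 4699 [ 0.4979 -0.0427  0.0797] [ 0.5274 -0.0096  0.1502]
761 [ 0.5021 -0.0427  0.0797] [ 0.5274 -0.0096  0.0981]
0.95 [322.304 284.688] [ 0.5101 -0.0261  0.1132]
```

View pics/w3.png

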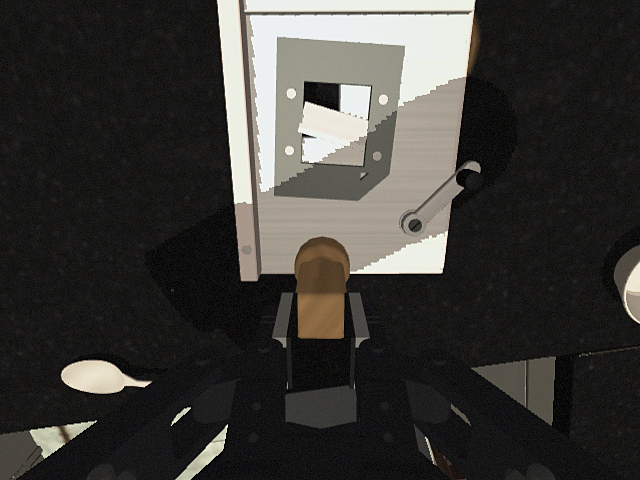

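The pusher is held straight: the foot is at (322,262) and the grip top at (322,315). The plate's rear edge at row 197 is just ahead of it, and the keeper is clear at right. Now I'll lower the pusher to just above the deck.

Emit:
move_arm --increments '[[[1.5,0,-0.1,1.0,0,0,-0.2],[1.5,0,0,1.0,0,0,0],[1.5,0,0,1.0,0,0,0],[1.5,0,0,0.8,0,0,0],[1.5,0,0,0.4,0,0,0]]]'

```text
clock: 8.83
tcp_pos: [0.5112, -0.0234, 0.0792]
ee_rot: [3.14, 0.003, -0.165]
wrist_force: [-1.0, 0.1, 3.0]
finger_gap: 0.021
finger_force: 59.9
```

Emit:
move_arm --increments '[[[1.5,0,0,0,0,0,0],[1.5,0.3,0,0,0,0,0],[1.5,0.4,0,0,0,0,0],[1.5,0.3,0,0,0,0,0],[1.5,0,0,0,0,0,0]]]'

```text
clock: 9.25
tcp_pos: [0.5228, -0.0254, 0.0819]
ee_rot: [3.142, -0.0, -0.166]
wrist_force: [-0.7, 0.2, -1.8]
finger_gap: 0.0208
finger_force: 59.0
```

Emit:
move_arm --increments '[[[1.5,0.2,0,0,0,0,0],[1.5,0.2,0,0,0,0,0],[1.5,0.2,0,0,0,0,0],[1.5,0.2,0,0,0,0,0],[1.5,0.2,0,0,0,0,0]]]'

```text
clock: 9.67
tcp_pos: [0.5321, -0.0269, 0.0816]
ee_rot: [3.141, 0.0, -0.166]
wrist_force: [-0.2, -0.1, -1.4]
finger_gap: 0.0211
finger_force: 59.1
```

```bash
python3 - <<'E'
from fr import *
s,p,P=see("w4.png")
np.savez("w4",**{k:p[k] for k in("image","depth","K","R","t")})
m=optics.outline_of("plate_corner",p)[0]["mask"].astype(np.uint8)
c=max(cv2.findContours(m,0,1)[0],key=cv2.contourArea)[:,0].astype(float)
W=np.array([stp(ray(p,(u/640,v/480),.041)) for u,v in c]).astype(np.float32); R=cv2.minAreaRect(W); print(R); print(cv2.boxPoints(R))
E
```

```text
9.6667 [ 0.5321 -0.0269  0.0816] [ 3.1414  0.0001 -0.1656] [-0.1844 -0.0566 -1.3514] 0.021114916065976305 tcp in step [-125.4135   25.6638]
((-60.59056854248047, 13.08237075805664), (80.13616943359375, 100.56541442871094), 85.48795318603516)
[[-113.8695  -22.9059]
 [ -13.6158  -30.8172]
 [  -7.3116   49.0706]
 [-107.5653   56.9819]]
```

View pics/w4.png

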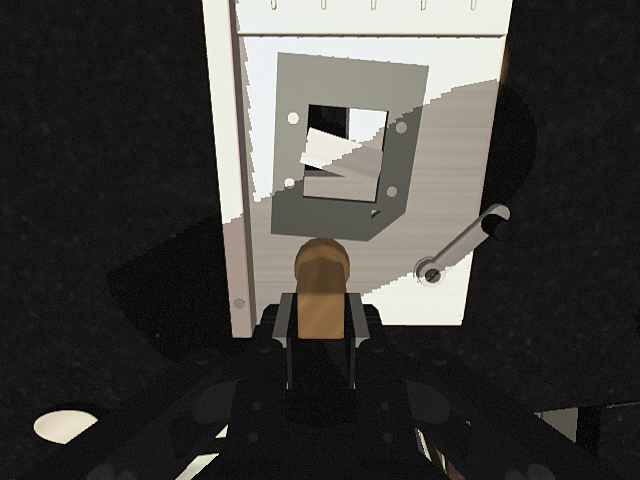

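The plate is moving: its rear edge is now at the foot (322,238), and the front-left corner is 7 mm short of the step (row 36). I'll keep nudging gently.

Emit:
move_arm --increments '[[[1.5,0.1,0,0.05,0,0,0],[1.5,0.1,0,0,0,0,0],[1.5,0.1,0,0,0,0,0],[1.5,0.1,0,0,0,0,0],[1.5,0.1,0,0,0,0,0]]]'

```text
clock: 10.18
tcp_pos: [0.537, -0.0277, 0.0811]
ee_rot: [3.141, -0.0, -0.166]
wrist_force: [-0.3, 0.1, -1.0]
finger_gap: 0.0212
finger_force: 59.0
```

Emit:
move_arm --increments '[[[1.5,0.05,0,0,0,0,0],[1.5,0.05,0,0,0,0,0],[1.5,0.05,0,0,0,0,0],[1.5,0.05,0,0,0,0,0],[1.5,0,0,0,0,0,0]]]'

```text
clock: 10.6
tcp_pos: [0.5389, -0.0281, 0.0811]
ee_rot: [3.141, -0.0, -0.166]
wrist_force: [0.2, 0.5, -1.9]
finger_gap: 0.0213
finger_force: 59.0
```

Emit:
move_arm --increments '[[[1.5,0.05,0,0,0,0,0],[1.5,0.05,0,0,0,0,0],[1.5,0,0,0,0,0,0],[1.5,0,0,0,0,0,0]]]'

```text
clock: 10.93
tcp_pos: [0.5398, -0.0282, 0.0811]
ee_rot: [3.141, 0.0, -0.166]
wrist_force: [-0.6, 0.2, -2.0]
finger_gap: 0.0211
finger_force: 59.1
```

```bash
cat >> fr.py <<'E'
def plate(p):
    m=optics.outline_of("plate_corner",p)[0]["mask"].astype(np.uint8)
    c=max(cv2.findContours(m,0,1)[0],key=cv2.contourArea)[:,0].astype(float)
    W=np.array([stp(ray(p,(u/640,v/480),.041)) for u,v in c]).astype(np.float32); R=cv2.minAreaRect(W); print(R); print(cv2.boxPoints(R))
E
python3 - <<'E'
from fr import *
s,p,P=see(); plate(p)
E
```

```text
10.9333 [ 0.5398 -0.0282  0.0811] [ 3.1414  0.0001 -0.1656] [-0.5869  0.2018 -1.9968] 0.02109599996716153 tcp in step [-117.5642   25.7025]
((-53.34063720703125, 11.903266906738281), (80.45486450195312, 100.17332458496094), 84.16636657714844)
[[-107.2566  -23.025 ]
 [  -7.6021  -33.2067]
 [   0.5754   46.8315]
 [ -99.0792   57.0132]]
```

The left corner has reached the step and the plate is turned −5.8°. I'll back off and push nearer the right end of the rear edge so that it turns square.

Emit:
move_arm --increments '[[[1.5,-0.4,0,0,0,0,0],[1.5,-0.2,0.6,0,0,0,0],[1.5,0,1.0,0,0,0,-0.15],[1.5,0,0.4,0,0,0,0],[1.5,0,0,0,0,0,0]]]'

```text
clock: 11.45
tcp_pos: [0.5305, -0.0481, 0.0813]
ee_rot: [3.141, -0.0, -0.164]
wrist_force: [0.1, -0.3, -1.5]
finger_gap: 0.0213
finger_force: 59.0
```

Emit:
move_arm --increments '[[[1.5,0.1,0,0,0,0,0],[1.5,0.1,0,0,0,0,0],[1.5,0.1,0.05,0,0,0,0],[1.5,0.1,0.1,0,0,0,0],[1.5,0,0,0,0,0,0]]]'

```text
clock: 11.87
tcp_pos: [0.5344, -0.0491, 0.081]
ee_rot: [3.141, 0.0, -0.163]
wrist_force: [-0.8, 0.2, -0.5]
finger_gap: 0.0212
finger_force: 59.1
```

Emit:
move_arm --increments '[[[1.5,0.05,0.1,0,0,0,0],[1.5,0.05,0.1,0,0,0,0],[1.5,0,0,0,0,0,0],[1.5,0,0,0,0,0,0]]]'

```text
clock: 12.2
tcp_pos: [0.535, -0.0513, 0.0811]
ee_rot: [3.141, -0.0, -0.163]
wrist_force: [-0.4, -0.2, -1.2]
finger_gap: 0.0208
finger_force: 59.0
```

```bash
python3 - <<'E'
from fr import *
s,p,P=see(); plate(p)
E
```

```text
12.2 [ 0.535  -0.0513  0.0811] [ 3.1414 -0.     -0.1631] [-0.3662 -0.2196 -1.2098] 0.020849274796909636 tcp in step [-118.4328    2.1513]
((-52.07608413696289, 11.094013214111328), (80.02017974853516, 100.07417297363281), 86.28946685791016)
[[-104.5976  -25.594 ]
 [  -4.7332  -32.0704]
 [   0.4454   47.782 ]
 [ -99.419    54.2584]]
```

Emit:
move_arm --increments '[[[1.5,0.05,0.12,0,0,0,0],[1.5,0.05,0.12,0,0,0,0],[1.5,0.05,0.12,0,0,0,0],[1.5,0,0,0,0,0,0]]]'

```text
clock: 12.63
tcp_pos: [0.5359, -0.0553, 0.0811]
ee_rot: [3.141, -0.0, -0.163]
wrist_force: [-0.3, -0.3, -1.3]
finger_gap: 0.021
finger_force: 59.1
```

Emit:
move_arm --increments '[[[1.5,0.05,0.1,0,0,0,0],[1.5,0,0,0,0,0,0],[1.5,0,0,0,0,0,0]]]'

```text
clock: 12.88
tcp_pos: [0.5363, -0.0562, 0.0812]
ee_rot: [3.141, -0.0, -0.163]
wrist_force: [0.5, -0.4, -0.7]
finger_gap: 0.021
finger_force: 59.0
```

```bash
python3 - <<'E'
from fr import *
s,p,P=see(); plate(p)
E
```

```text
12.8833 [ 0.5363 -0.0562  0.0812] [ 3.1415 -0.0001 -0.1631] [ 0.5136 -0.3676 -0.7242] 0.020991067078488426 tcp in step [-116.3767   -2.4286]
((-50.49177932739258, 10.05270004272461), (80.10945129394531, 100.13722229003906), 88.65325927734375)
[[-101.488   -28.8142]
 [  -1.3784  -31.1677]
 [   0.5044   48.9196]
 [ -99.6052   51.2731]]
```

Emit:
move_arm --increments '[[[1.5,0.05,0.1,0,0,0,0],[1.5,0.03,0.05,0,0,0,0],[1.5,0,0,0,0,0,0],[1.5,0,0,0,0,0,0]]]'

```text
clock: 13.32
tcp_pos: [0.5368, -0.0578, 0.0811]
ee_rot: [3.141, -0.0, -0.163]
wrist_force: [-0.8, 0.1, -0.7]
finger_gap: 0.0212
finger_force: 59.0
```

Emit:
move_arm --increments '[[[1.5,-0.3,0,0,0,0,0],[1.5,-0.2,-0.7,0,0,0,0.2],[1.5,0,-1.0,0,0,0,0],[1.5,0,-0.4,0,0,0,0],[1.5,0,0,0,0,0,0]]]'

```text
clock: 13.73
tcp_pos: [0.5355, -0.0349, 0.0812]
ee_rot: [-3.141, -0.0, -0.165]
wrist_force: [-0.3, 0.5, -1.0]
finger_gap: 0.0209
finger_force: 59.0
```

Emit:
move_arm --increments '[[[1.5,0.2,0,0,0,0,0],[1.5,0.1,0,0,0,0,0],[1.5,0.1,0,0,0,0,0],[1.5,0,0,0,0,0,0],[1.5,0,0,0,0,0,0]]]'

```text
clock: 14.15
tcp_pos: [0.5393, -0.037, 0.081]
ee_rot: [3.141, 0.0, -0.167]
wrist_force: [-0.1, -0.2, -0.9]
finger_gap: 0.0212
finger_force: 59.0
```

```bash
python3 - <<'E'
from fr import *
s,p,P=see(); plate(p)
E
```

```text
14.15 [ 0.5393 -0.037   0.081 ] [ 3.1414  0.0002 -0.1669] [-0.147  -0.1613 -0.9014] 0.021236512291785494 tcp in step [-116.6355   16.9227]
((-50.256046295166016, 9.629730224609375), (81.20988464355469, 101.39380645751953), 89.22990417480469)
[[-101.4941  -30.2902]
 [  -0.1095  -31.6529]
 [   0.982    49.5496]
 [-100.4026   50.9124]]
```

Emit:
move_arm --increments '[[[1.5,0.03,0,0,0,0,0],[1.5,0.03,0,0,0,0,0],[1.5,0,0,0,0,0,0],[1.5,0,0,0,0,0,0]]]'

```text
clock: 14.58
tcp_pos: [0.5398, -0.0369, 0.0811]
ee_rot: [3.142, -0.0, -0.166]
wrist_force: [0.7, 0.1, -0.8]
finger_gap: 0.0214
finger_force: 59.0
```

Emit:
move_arm --increments '[[[1.5,0.03,0,0,0,0,0],[1.5,0,0,0,0,0,0],[1.5,0,0,0,0,0,0]]]'

```text
clock: 14.83
tcp_pos: [0.5401, -0.037, 0.0811]
ee_rot: [3.142, 0.0, -0.166]
wrist_force: [0.4, -0.5, -0.8]
finger_gap: 0.021
finger_force: 59.0
```

Emit:
move_arm --increments '[[[1.5,0.03,0,0,0,0,0],[1.5,0,0,0,0,0,0],[1.5,0,0,0,0,0,0]]]'

```text
clock: 15.08
tcp_pos: [0.5404, -0.037, 0.0811]
ee_rot: [3.141, 0.0, -0.166]
wrist_force: [-0.1, 0.2, -1.0]
finger_gap: 0.021
finger_force: 59.1
```

Emit:
move_arm --increments '[[[1.5,0.03,0,0,0,0,0],[1.5,0,0,0,0,0,0],[1.5,0,0,0,0,0,0]]]'

```text
clock: 15.33
tcp_pos: [0.5407, -0.0371, 0.0811]
ee_rot: [3.141, 0.0, -0.167]
wrist_force: [-0.5, 0.6, -1.2]
finger_gap: 0.0211
finger_force: 59.1
```

Emit:
move_arm --increments '[[[1.5,0.03,0,0,0,0,0],[1.5,0,0,0,0,0,0],[1.5,0,0,0,0,0,0]]]'

```text
clock: 15.58
tcp_pos: [0.5409, -0.0371, 0.0811]
ee_rot: [3.141, 0.0, -0.167]
wrist_force: [0.6, -0.0, -1.4]
finger_gap: 0.0207
finger_force: 59.1
```

Emit:
move_arm --increments '[[[1.5,0.03,0,0,0,0,0],[1.5,0,0,0,0,0,0],[1.5,0,0,0,0,0,0]]]'

```text
clock: 15.83
tcp_pos: [0.5413, -0.0372, 0.0811]
ee_rot: [3.141, 0.0, -0.167]
wrist_force: [-0.4, -0.3, -0.3]
finger_gap: 0.0207
finger_force: 59.1
```

Emit:
move_arm --increments '[[[1.5,0.03,0,0,0,0,0],[1.5,0,0,0,0,0,0],[1.5,0,0,0,0,0,0]]]'

```text
clock: 16.08
tcp_pos: [0.5415, -0.0372, 0.0811]
ee_rot: [3.141, 0.0, -0.166]
wrist_force: [-1.7, -0.0, -0.3]
finger_gap: 0.0209
finger_force: 59.1
```

```bash
python3 - <<'E'
from fr import *
s,p,P=see("w5.png"); plate(p)
E
```

```text
16.0833 [ 0.5415 -0.0372  0.0811] [ 3.1414  0.0002 -0.1665] [-1.6646 -0.0326 -0.2594] 0.020903890696396123 tcp in step [-114.3604   17.11  ]
((-49.8336296081543, 9.633710861206055), (81.3929443359375, 101.02758026123047), 89.81646728515625)
[[-100.4775  -30.9007]
 [   0.5495  -31.2244]
 [   0.8103   50.1682]
 [-100.2168   50.4918]]
```

View pics/w5.png

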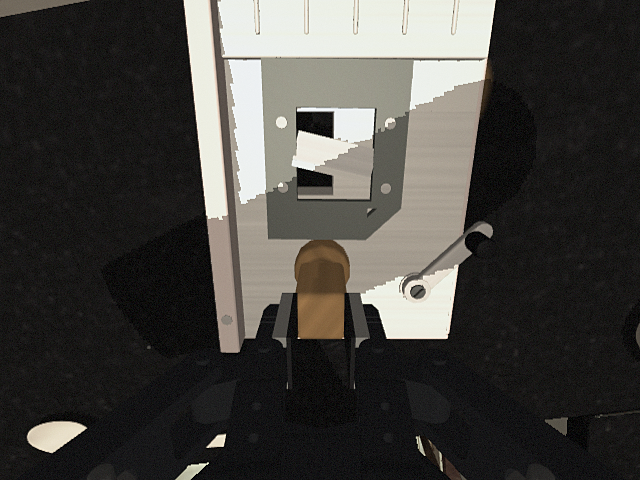

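The plate's front edge now lies along the step (row 58, columns 262–413), and contact force is starting to show. Pressing on towards 5 N.

Emit:
move_arm --increments '[[[1.5,0.03,0,0,0,0,0],[1.5,0,0,0,0,0,0],[1.5,0,0,0,0,0,0]]]'

```text
clock: 16.43
tcp_pos: [0.5419, -0.0373, 0.0811]
ee_rot: [3.141, 0.0, -0.166]
wrist_force: [-1.8, -0.0, 0.0]
finger_gap: 0.0211
finger_force: 59.2
```

Emit:
move_arm --increments '[[[1.5,0.02,0,0,0,0,0],[1.5,0,0,0,0,0,0],[1.5,0,0,0,0,0,0]]]'

```text
clock: 16.68
tcp_pos: [0.542, -0.0373, 0.0811]
ee_rot: [3.141, 0.0, -0.166]
wrist_force: [-1.2, 0.3, -0.3]
finger_gap: 0.0209
finger_force: 59.2
```

Emit:
move_arm --increments '[[[1.5,0.03,0,0,0,0,0],[1.5,0,0,0,0,0,0],[1.5,0,0,0,0,0,0]]]'

```text
clock: 16.93
tcp_pos: [0.5423, -0.0374, 0.0811]
ee_rot: [3.141, 0.0, -0.167]
wrist_force: [-0.8, 0.4, -0.5]
finger_gap: 0.0212
finger_force: 59.2
```

Emit:
move_arm --increments '[[[1.5,0.02,0,0,0,0,0],[1.5,0,0,0,0,0,0],[1.5,0,0,0,0,0,0]]]'

```text
clock: 17.18
tcp_pos: [0.5425, -0.0374, 0.0811]
ee_rot: [3.141, 0.0, -0.167]
wrist_force: [-3.2, 0.4, 0.2]
finger_gap: 0.0205
finger_force: 59.2
```

```bash
python3 - <<'E'
from fr import *
s=r.get_state();print(s["wrist_force"],s["moment"],stp(s["tcp_pos"]))
for i in range(4):
  optics.grab_frame("top");s=r.get_state();print(s["wrist_force"],s["moment"])
E
```

```text
[-3.1594  0.3762  0.2235] [0.0619 0.8772 0.0106] [-113.3367   17.0884]
[-2.8233  0.5076  0.144 ] [0.0811 0.8601 0.0118]
[-2.8816  0.1106  0.4326] [0.0539 0.8564 0.0122]
[-1.2575 -0.1991 -0.1561] [0.0015 0.8715 0.0143]
[-2.2434  0.6548 -0.549 ] [0.057  0.9491 0.0298]
```

Emit:
move_arm --increments '[[[1.5,0.03,0,0,0,0,0],[1.5,0.03,0,0,0,0,0],[1.5,0,0,0,0,0,0],[1.5,0,0,0,0,0,0]]]'

```text
clock: 17.72
tcp_pos: [0.5431, -0.0375, 0.0811]
ee_rot: [3.141, 0.0, -0.166]
wrist_force: [-3.0, 0.9, 0.5]
finger_gap: 0.021
finger_force: 59.2
```

```bash
cat >> fr.py <<'E'
def force(n=6):
    A=[]
    for i in range(n): s=r.get_state();A.append(np.r_[s["wrist_force"],s["moment"]]);optics.grab_frame("top")
    A=np.array(A); print(s["clock"],"step xy",stp(s["tcp_pos"]),"z",s["tcp_pos"][2],"mean",A.mean(0),"std",A.std(0)[:3],"Fstep",A.mean(0)[:2]@X,A.mean(0)[:2]@Y)
E
python3 -c "
from fr import *
force()"
```

```text
17.9667 step xy [-112.7197   17.1278] z 0.0811149443722432 mean [-2.8818  0.4439  0.2347  0.0559  1.1004 -0.0143] std [0.6083 0.2574 0.4704] Fstep -2.9154580721113614 -0.04622562922169424
```

Emit:
move_arm --increments '[[[1.5,0.03,0,0,0,0,0],[1.5,0.03,0,0,0,0,0],[1.5,0.03,0,0,0,0,0],[1.5,0,0,0,0,0,0]]]'

```text
clock: 18.35
tcp_pos: [0.544, -0.0377, 0.081]
ee_rot: [3.141, 0.0, -0.167]
wrist_force: [-3.6, -0.1, 1.2]
finger_gap: 0.0211
finger_force: 59.2
```

```bash
python3 -c "
from fr import *
force(5)
s,p,P=see(); plate(p)
q=P[optics.outline_of('pusher_center',p)[0]['mask']&(p['depth']>0)]; o=np.c_[stp(q)-stp(s['tcp_pos']),q[:,2]*1000]; 
for a,b in((35,50),(50,58),(70,85),(85,100),(100,112)):
  t=o[(o[:,2]>a)&(o[:,2]<b)]; print(a,len(t),t.min(0) if len(t) else 0,t.max(0) if len(t) else 0)
"
```

```text
18.55 step xy [-111.8604   17.0912] z 0.08108636783701409 mean [-3.5844 -0.0794  0.4353  0.0814  1.4539 -0.0064] std [0.3241 0.3835 0.4221] Fstep -3.520191978087396 -0.680121717911773
18.6 [ 0.544  -0.0376  0.0811] [ 3.1415  0.0001 -0.1665] [-2.507   0.3074  0.4567] 0.021129266555603474 tcp in step [-111.855    17.1311]
((-49.588741302490234, 9.452234268188477), (100.11042022705078, 81.1764144897461), 0.141562357544899)
[[-99.7441  49.9166]
 [-99.5435 -31.2595]
 [  0.5666 -31.0122]
 [  0.366   50.164 ]]Traceback (most recent call last):
  File "<string>", line 5, in <module>
    q=P[optics.outline_of('pusher_center',p)[0]['mask']&(p['depth']>0)]; o=np.c_[stp(q)-stp(s['tcp_pos']),q[:,2]*1000];
        ~~~~~~~~~~~~~~~~~~~~~~~~~~~~~~~~~~~~^^^
IndexError: list index out of range
```

Emit:
move_arm --increments '[[[1.5,0.03,0,0,0,0,0],[1.5,0.03,0,0,0,0,0],[1.5,0.03,0,0,0,0,0],[1.5,0,0,0,0,0,0],[1.5,0,0,0,0,0,0]]]'

```text
clock: 19.17
tcp_pos: [0.5449, -0.0378, 0.0811]
ee_rot: [3.141, 0.0, -0.167]
wrist_force: [-4.4, -0.1, 1.0]
finger_gap: 0.0209
finger_force: 59.2
```

```bash
python3 -c "
from fr import *
force(6)
s,p,P=see('w6.png')
"
```

```text
19.4167 step xy [-110.9262   17.1048] z 0.08112319608435423 mean [-4.6267  0.3317  0.6556  0.0755  1.7872  0.008 ] std [0.2454 0.5482 0.5999] Fstep -4.616739237271308 -0.44986402676265635
19.4667 [ 0.5449 -0.0378  0.0811] [ 3.1414  0.     -0.1665] [-5.1963  0.0502  0.0507] 0.020964430826161323 tcp in step [-110.9066   17.1136]
```

View pics/w6.png

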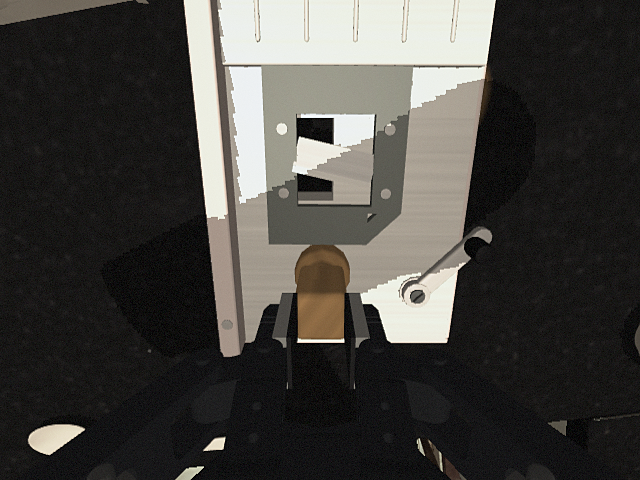

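In the last allowed picture the plate's front edge lies along the step line (row 66) and the foot presses at (322,246), with about 4.6–5 N on the wrist. One small last press, then back off and check the pusher's tilt.

Emit:
move_arm --increments '[[[1.5,0.02,0,0,0,0,0],[1.5,0,0,0,0,0,0],[1.5,0,0,0,0,0,0]]]'

```text
clock: 19.77
tcp_pos: [0.5452, -0.0379, 0.0811]
ee_rot: [3.141, 0.0, -0.167]
wrist_force: [-4.4, 0.5, 1.1]
finger_gap: 0.0209
finger_force: 59.2
```

Emit:
move_arm --increments '[[[1.5,-0.1,0,0,0,0,0],[1.5,-0.2,0,0,0,0,0],[1.5,-0.3,0,0,0,0,0],[1.5,-0.4,0,0,0,0,0],[1.5,-0.4,0,0,0,0,0]]]'

```text
clock: 20.18
tcp_pos: [0.5316, -0.0353, 0.0815]
ee_rot: [-3.141, -0.002, -0.166]
wrist_force: [0.0, -0.4, -1.6]
finger_gap: 0.0212
finger_force: 59.0
```

Emit:
move_arm --increments '[[[1.5,0,0,-0.7,0,0,0],[1.5,0,0,-1.1,0,0,0],[1.5,0,0,-1.1,0,0,0],[1.5,0,0,-0.6,0,0,0],[1.5,0,0,0,0,0,0]]]'

```text
clock: 20.6
tcp_pos: [0.5328, -0.0354, 0.1191]
ee_rot: [-3.141, -0.004, -0.166]
wrist_force: [0.4, 0.2, -0.2]
finger_gap: 0.0208
finger_force: 59.0
```

```bash
cat >> fr.py <<'E'
def tilt(s,p,P):
    L=optics.outline_of('pusher_center',p)
    if not L: print("no pusher"); return
    q=P[L[0]['mask']&(p['depth']>0)]; o=np.c_[stp(q)-stp(s['tcp_pos']),(q[:,2]-s["tcp_pos"][2])*1000]
    for a,b in((-48,-40),(-40,-28),(-15,0),(0,10),(10,20),(20,30)):
        t=o[(o[:,2]>a)&(o[:,2]<b)]
        if len(t)>5: print(a,len(t),np.percentile(t,2,axis=0),np.percentile(t,98,axis=0))
    t=o[(o[:,2]>20)]
    A=np.c_[t[:,0],t[:,1],np.ones(len(t))]; print("top plane slope",np.linalg.lstsq(A,t[:,2],rcond=None)[0])
E
python3 -c "
from fr import *
force(2)
s,p,P=see(); plate(p); tilt(s,p,P)
"
```

```text
20.65 step xy [-123.9057   17.3845] z 0.11760576629525168 mean [ 0.074   0.0264 -0.8035 -0.0058 -0.0132 -0.0002] std [0.3109 0.1903 0.6026] Fstep 0.06850525235604704 0.038411401703746594
20.7 [ 0.5316 -0.0354  0.1165] [-3.141  -0.0007 -0.1666] [-0.8454  0.3403 -1.2746] 0.02126858390680519 tcp in step [-124.4362   17.2938]
((-50.03315353393555, 9.32174301147461), (81.30835723876953, 100.5416030883789), 89.64202880859375)
[[-100.557   -31.0176]
 [  -0.0173  -31.6457]
 [   0.4907   49.661 ]
 [-100.049    50.2892]]
-48 30 [  7.9163 -14.4159 -41.9444] [ 15.3783  11.6276 -40.0129]
-40 379 [  1.7522 -15.9815 -39.6477] [ 15.7249  15.0144 -28.0758]
-15 450 [  8.8787 -11.1063 -13.4464] [11.2872 11.1513 -0.3542]
0 387 [  8.7887 -10.9529   0.2159] [11.409  11.4712  9.8185]
10 448 [  9.3806 -10.4361  10.1702] [11.3998 11.4923 19.822 ]
20 2191 [-11.0023  -9.5325  20.7856] [11.0131 10.2877 26.1335]
top plane slope [-0.0676 -0.0095 24.6923]
```

Emit:
move_arm --increments '[[[1.5,1.5,1.5,0,0,0,0],[1.5,1.5,1.5,0,0,0,0],[1.5,1.5,1.5,0,0,0,0],[1.5,1.5,1.5,0,0,0,0],[1.5,1.5,1.5,0,0,0,0]]]'

```text
clock: 21.27
tcp_pos: [0.5931, -0.1228, 0.1154]
ee_rot: [3.141, 0.001, -0.166]
wrist_force: [0.7, 0.9, -0.9]
finger_gap: 0.0211
finger_force: 59.1
```

Emit:
move_arm --increments '[[[1.5,0,0,0.5,0,0,0],[1.5,0,0,0.9,0,0,0],[1.5,0,0,0.9,0,0,0],[1.5,0,0,0.8,0,0,0],[1.5,0,0,0.4,0,0,0]]]'

```text
clock: 21.68
tcp_pos: [0.5918, -0.1213, 0.0791]
ee_rot: [3.141, 0.002, -0.166]
wrist_force: [-2.9, -1.8, 14.1]
finger_gap: 0.021
finger_force: 61.1
```

Emit:
move_arm --increments '[[[1.5,0,-0.1,0,0,0,0],[1.5,0,-0.2,0,0,0,0],[1.5,0,-0.2,0,0,0,0],[1.5,0,-0.1,0,0,0,0],[1.5,0,0,0,0,0,0]]]'

```text
clock: 22.1
tcp_pos: [0.5941, -0.1155, 0.0815]
ee_rot: [-3.141, -0.001, -0.166]
wrist_force: [-0.3, 0.4, 0.0]
finger_gap: 0.0211
finger_force: 59.1
```

```bash
python3 -c "
from fr import *
force(2)
s,p,P=see(); plate(p); tilt(s,p,P)
"
```

```text
22.15 step xy [-49.4309 -51.3929] z 0.08140948759040431 mean [-0.3846  0.1364 -0.6759 -0.0416  0.004  -0.015 ] std [0.0586 0.2285 0.721 ] Fstep -0.4020454014655532 0.06991529011307139
22.2 [ 0.594  -0.1158  0.0813] [-3.1416 -0.0003 -0.1663] [ 0.8802 -0.1648 -0.9584] 0.020953729241269523 tcp in step [-49.4763 -51.5508]
((-49.75136947631836, 9.096853256225586), (100.00358581542969, 81.02377319335938), 0.015177270397543907)
[[-99.7639  49.5955]
 [-99.7424 -31.4283]
 [  0.2611 -31.4018]
 [  0.2397  49.622 ]]
-48 124 [-43.9925 -17.883  -47.8655] [ 15.5227  17.716  -40.0989]
-40 395 [  0.9748 -16.4313 -39.7712] [ 15.7448  15.7576 -28.1782]
-15 458 [  8.7787 -11.2045 -13.7104] [11.2359 11.2815 -0.1714]
0 384 [  8.9287 -10.9517   0.3641] [11.321  11.4262  9.8131]
10 468 [  9.0193 -10.7267  10.247 ] [11.3974 11.5478 19.8583]
20 2273 [-11.6551  -9.8567  21.2498] [11.025  10.6252 26.1785]
top plane slope [-0.0549 -0.0197 24.7094]
```

Emit:
move_arm --increments '[[[1.5,0,-0.1,0,0,0,0],[1.5,0,-0.15,0,0,0,0],[1.5,0.01,-0.15,0,0,0,0],[1.5,0.01,-0.15,0,0,0,0],[1.5,0.01,-0.15,0,0,0,0]]]'

```text
clock: 22.77
tcp_pos: [0.5954, -0.109, 0.0811]
ee_rot: [3.141, 0.0, -0.167]
wrist_force: [-0.1, -0.8, -0.5]
finger_gap: 0.0213
finger_force: 59.1
```

Emit:
move_arm --increments '[[[1.5,0.01,-0.15,0,0,0,0],[1.5,0.01,-0.15,0,0,0,0],[1.5,0.01,-0.15,0,0,0,0],[1.5,0.01,-0.15,0,0,0,0],[1.5,0,0,0,0,0,0]]]'

```text
clock: 23.18
tcp_pos: [0.5968, -0.103, 0.0811]
ee_rot: [-3.142, -0.0, -0.166]
wrist_force: [0.6, -0.3, -1.5]
finger_gap: 0.0211
finger_force: 59.1
```

```bash
python3 -c "
from fr import *
force(2)
s,p,P=see(); plate(p)
"
```

```text
23.2333 step xy [-48.835 -38.501] z 0.08110197096650723 mean [ 0.0222 -0.4376 -1.7183 -0.012  -0.0081  0.0062] std [0.569  0.1361 0.2318] Fstep 0.09533441179686651 -0.42767120059076996
23.2833 [ 0.5968 -0.1031  0.0811] [-3.1416 -0.0001 -0.1663] [ 0.1045  0.0077 -1.5282] 0.021467654814672853 tcp in step [-48.8176 -38.5417]
((-49.79906463623047, 18.003063201904297), (101.4030990600586, 81.83257293701172), 0.06815000623464584)
[[-100.5492   58.859 ]
 [-100.4519  -22.9735]
 [   0.9511  -22.8529]
 [   0.8538   58.9796]]
```

Emit:
move_arm --increments '[[[1.5,0.01,-0.1,0,0,0,0],[1.5,0.01,-0.1,0,0,0,0],[1.5,0.01,-0.1,0,0,0,0],[1.5,0.01,-0.1,0,0,0,0],[1.5,0.01,-0.1,0,0,0,0]]]'

```text
clock: 23.8
tcp_pos: [0.598, -0.0983, 0.0811]
ee_rot: [3.141, 0.0, -0.166]
wrist_force: [-1.5, 0.0, -1.5]
finger_gap: 0.0211
finger_force: 59.1
```

Emit:
move_arm --increments '[[[1.5,0.01,-0.1,0,0,0,0],[1.5,0.01,-0.1,0,0,0,0],[1.5,0.01,-0.1,0,0,0,0],[1.5,0,-0.04,0,0,0,0],[1.5,0,0,0,0,0,0]]]'

```text
clock: 24.22
tcp_pos: [0.599, -0.095, 0.0811]
ee_rot: [3.142, -0.0, -0.166]
wrist_force: [0.3, 0.8, -0.2]
finger_gap: 0.0211
finger_force: 59.1
```

Emit:
move_arm --increments '[[[1.5,0,-0.03,0,0,0,0],[1.5,0,-0.03,0,0,0,0],[1.5,0,0,0,0,0,0],[1.5,0,0,0,0,0,0]]]'

```text
clock: 24.55
tcp_pos: [0.599, -0.0945, 0.0811]
ee_rot: [3.142, -0.0, -0.167]
wrist_force: [-0.0, -0.3, -1.1]
finger_gap: 0.0213
finger_force: 59.1
```

```bash
python3 -c "
from fr import *
force(3)
s,p,P=see(); plate(p)
"
```

```text
24.65 step xy [-48.0732 -29.6865] z 0.08113821126896889 mean [-0.3082 -0.3784 -1.0219 -0.0506  0.0075  0.0162] std [0.2186 0.0946 0.4302] Fstep -0.24032100603442916 -0.42482022600483355
24.7 [ 0.599  -0.0945  0.0811] [ 3.1415 -0.     -0.1665] [-0.0605 -0.6569 -0.6567] 0.02123761737674785 tcp in step [-48.0673 -29.7268]
((-49.109275817871094, 26.72920036315918), (80.7286376953125, 101.48665618896484), 89.82384490966797)
[[-99.9765 -13.4789]
 [  1.5097 -13.7909]
 [  1.7579  66.9373]
 [-99.7283  67.2493]]
```

Emit:
move_arm --increments '[[[1.5,0,-0.05,0,0,0,0],[1.5,0,-0.05,0,0,0,0],[1.5,0,-0.05,0,0,0,0],[1.5,0,0,0,0,0,0]]]'

```text
clock: 25.13
tcp_pos: [0.5993, -0.093, 0.0811]
ee_rot: [3.141, -0.0, -0.166]
wrist_force: [-0.2, 0.5, -0.6]
finger_gap: 0.0211
finger_force: 59.1
```

Emit:
move_arm --increments '[[[1.5,0,-0.03,0,0,0,0],[1.5,0,-0.03,0,0,0,0],[1.5,0,0,0,0,0,0]]]'

```text
clock: 25.38
tcp_pos: [0.5994, -0.0924, 0.0811]
ee_rot: [3.142, -0.0, -0.166]
wrist_force: [-0.4, -0.8, -1.3]
finger_gap: 0.021
finger_force: 59.1
```

Emit:
move_arm --increments '[[[1.5,0,-0.03,0,0,0,0],[1.5,0,-0.03,0,0,0,0],[1.5,0,0,0,0,0,0]]]'

```text
clock: 25.63
tcp_pos: [0.5995, -0.0918, 0.0811]
ee_rot: [3.141, -0.0, -0.166]
wrist_force: [0.1, -0.3, -0.8]
finger_gap: 0.0211
finger_force: 59.1
```

```bash
python3 -c "
from fr import *
force(3)
"
```

```text
25.7333 step xy [-48.0796 -26.9829] z 0.08112102607886698 mean [ 0.069  -0.3032 -0.9609 -0.0829  0.0193  0.0064] std [0.305  0.4353 0.1931] Fstep 0.11895544450512281 -0.2872629813716324
```

Emit:
move_arm --increments '[[[1.5,0,-0.02,0,0,0,0],[1.5,0,-0.02,0,0,0,0],[1.5,0,0,0,0,0,0]]]'

```text
clock: 26.03
tcp_pos: [0.5995, -0.0915, 0.0811]
ee_rot: [3.141, 0.0, -0.167]
wrist_force: [0.9, -1.2, -0.7]
finger_gap: 0.021
finger_force: 59.1
```

Emit:
move_arm --increments '[[[1.5,0,-0.02,0,0,0,0],[1.5,0,-0.02,0,0,0,0],[1.5,0,0,0,0,0,0]]]'

```text
clock: 26.28
tcp_pos: [0.5996, -0.0911, 0.0811]
ee_rot: [3.141, -0.0, -0.166]
wrist_force: [-1.0, 0.4, -0.4]
finger_gap: 0.0207
finger_force: 59.1
```

```bash
python3 -c "
from fr import *
force(3)
s,p,P=see(); plate(p)
"
```

```text
26.3833 step xy [-48.0866 -26.2365] z 0.08114093087024184 mean [-0.4608 -0.098  -0.8089 -0.1299  0.023   0.04  ] std [0.365  0.6334 0.5661] Fstep -0.43776165822962776 -0.17395290990095613
26.4333 [ 0.5996 -0.0911  0.0812] [ 3.1415 -0.0001 -0.1664] [-0.6301 -0.2    -0.5118] 0.02137845110575168 tcp in step [-48.0672 -26.2147]
((-49.61008834838867, 30.361709594726562), (80.9411392211914, 100.75813293457031), 89.6576919555664)
[[-100.23     -9.8072]
 [   0.5263  -10.4091]
 [   1.0099   70.5306]
 [ -99.7465   71.1325]]
```

Emit:
move_arm --increments '[[[1.5,0,-0.02,0,0,0,0],[1.5,0,-0.02,0,0,0,0],[1.5,0,0,0,0,0,0]]]'

```text
clock: 26.78
tcp_pos: [0.5996, -0.0909, 0.0812]
ee_rot: [3.141, 0.0, -0.167]
wrist_force: [0.6, -0.8, -0.2]
finger_gap: 0.021
finger_force: 59.1
```

```bash
python3 -c "
from fr import *
force(2)
"
```

```text
26.8333 step xy [-48.079  -25.9659] z 0.08120296838719798 mean [-0.1511 -1.1973 -0.4499 -0.4651  0.0996  0.0308] std [0.765  0.3731 0.255 ] Fstep 0.052025069196862526 -1.2056351726917944
```

Emit:
move_arm --increments '[[[1.5,0,-0.02,0,0,0,0],[1.5,0,-0.02,0,0,0,0],[1.5,0,0,0,0,0,0]]]'

```text
clock: 27.13
tcp_pos: [0.5997, -0.0905, 0.0812]
ee_rot: [3.141, -0.0, -0.167]
wrist_force: [-1.1, -2.1, -0.2]
finger_gap: 0.0217
finger_force: 59.1
```

```bash
python3 -c "
from fr import *
force(2)
"
```

```text
27.1833 step xy [-48.0596 -25.6702] z 0.08127807746508077 mean [-0.2942 -2.0288 -0.4798 -0.9026  0.1294  0.0629] std [0.8432 0.1011 0.2579] Fstep 0.0505936704648961 -2.049371877419372
```

Emit:
move_arm --increments '[[[1.5,0,-0.02,0,0,0,0],[1.5,0,-0.02,0,0,0,0],[1.5,0,-0.02,0,0,0,0],[1.5,0,0,0,0,0,0]]]'

```text
clock: 27.57
tcp_pos: [0.5998, -0.0901, 0.0813]
ee_rot: [3.141, -0.0, -0.167]
wrist_force: [-0.2, -4.2, 0.3]
finger_gap: 0.0211
finger_force: 59.2
```

```bash
python3 -c "
from fr import *
force(3)
"
```

```text
27.6667 step xy [-48.0613 -25.1436] z 0.08130262715044047 mean [-0.9627 -4.1973  0.2292 -1.6806  0.263   0.0342] std [0.5638 0.0478 0.1743] Fstep -0.2443147223838565 -4.29933272149363
```

Emit:
move_arm --increments '[[[1.5,0,-0.02,0,0,0,0],[1.5,0,-0.02,0,0,0,0],[1.5,0,0,0,0,0,0]]]'

```text
clock: 27.97
tcp_pos: [0.5998, -0.0897, 0.0813]
ee_rot: [3.141, -0.0, -0.167]
wrist_force: [-1.1, -4.5, 0.7]
finger_gap: 0.0211
finger_force: 59.3
```

```bash
python3 -c "
from fr import *
force(4)
s,p,P=see(); plate(p)
"
```

```text
28.1167 step xy [-48.0171 -24.8144] z 0.0813955360269029 mean [-0.7113 -5.3113  0.8435 -2.0757  0.3548  0.0188] std [0.526  0.6363 0.3464] Fstep 0.19054399279985063 -5.355372089110312
28.1667 [ 0.5999 -0.0897  0.0814] [ 3.1408 -0.0001 -0.1666] [-0.1281 -4.5126  1.2175] 0.02075244444247365 tcp in step [-48.0474 -24.8382]
((-49.52421569824219, 30.440505981445312), (80.76495361328125, 100.86064910888672), 89.45967864990234)
[[-100.3331   -9.4646]
 [   0.523   -10.4157]
 [   1.2847   70.3456]
 [ -99.5715   71.2968]]
```

The rail press is about 5.3 N and the plate sits in the corner. I'll back off, lift, and check the fit before the keeper.

Emit:
move_arm --increments '[[[1.5,0,0.1,0,0,0,0],[1.5,0,0.3,0,0,0,0],[1.5,0,0.5,0,0,0,0],[1.5,0,0.5,0,0,0,0],[1.5,0,0.3,0,0,0,0]]]'

```text
clock: 28.68
tcp_pos: [0.597, -0.1062, 0.0808]
ee_rot: [-3.141, 0.0, -0.167]
wrist_force: [-0.8, 0.1, -0.7]
finger_gap: 0.021
finger_force: 59.2
```

Emit:
move_arm --increments '[[[1.5,0,0,-0.6,0,0,0],[1.5,0,0,-1.1,0,0,0],[1.5,0,0,-1.1,0,0,0],[1.5,0,0,-0.8,0,0,0],[1.5,0,0,-0.4,0,0,0]]]'

```text
clock: 29.1
tcp_pos: [0.5981, -0.106, 0.124]
ee_rot: [-3.141, -0.004, -0.166]
wrist_force: [0.5, 0.4, -1.0]
finger_gap: 0.0211
finger_force: 59.2
```

Emit:
move_arm --increments '[[[1.5,-1.2,0.8,0,0,0,0],[1.5,-1.8,1.2,0,0,0,0],[1.5,-1.8,1.2,0,0,0,0],[1.5,-1.8,1.2,0,0,0,0],[1.5,-1.55,1.0,0,0,0,0]]]'

```text
clock: 29.52
tcp_pos: [0.5068, -0.1461, 0.1216]
ee_rot: [-3.141, -0.001, -0.166]
wrist_force: [0.6, 0.1, -1.2]
finger_gap: 0.0206
finger_force: 59.2
```

Emit:
move_arm --increments '[[[1.5,0,0,0,0,0,0],[1.5,0,0,0,0,0,0]]]'

```text
clock: 29.68
tcp_pos: [0.5077, -0.146, 0.1221]
ee_rot: [-3.141, -0.002, -0.167]
wrist_force: [0.8, 0.3, -1.1]
finger_gap: 0.021
finger_force: 59.2
```

```bash
python3 -c "
from fr import *
s,p,P=see('w7.png'); plate(p); tilt(s,p,P)
for d in optics.pinpoint('keeper_knob',p)[:2]: print(d['confidence'],stp(ray(p,d['location'],.052)))
mr=lambda q:cv2.minAreaRect(q.astype(np.float32))
m=optics.outline_of('rail',p)[0]['mask']&(abs(P[...,2]-.052)<.003); print('rail',mr(stp(P[m])))
m=optics.outline_of('step',p)[0]['mask']&(abs(P[...,2]-.041)<.004); print('step',mr(stp(P[m])))
# plate edges, brightness profile gap to step / rail
g=cv2.cvtColor(p['image'],cv2.COLOR_RGB2GRAY)
K,R,t=p['K'],p['R'],p['t']
def px(x,y,z):
    w=np.r_[O+(x*X+y*Y)/1000,z]; c=K@(R@w+t); return c[:2]/c[2]
for y in(0,20,40,60): print('step y',y,[int(g[int(round(v)),int(round(u))]) for u,v in [px(x,y,.041) for x in np.arange(-4,6,.5)]])
for x in(-90,-60,-30,-8): print('rail x',x,[int(g[int(round(v)),int(round(u))]) for u,v in [px(x,y,.041) for y in np.arange(64,76,.5)]])
"
```

```text
29.6833 [ 0.5077 -0.146   0.1221] [-3.1412 -0.0018 -0.1669] [ 0.7943  0.2767 -1.1184] 0.021049016909071766 tcp in step [-129.4999  -95.7756]
((-49.56879806518555, 29.189502716064453), (83.6211929321289, 101.87788391113281), 89.73741149902344)
[[-100.6988  -12.3872]
 [   1.178   -12.8541]
 [   1.5612   70.7662]
 [-100.3156   71.2331]]
-48 73 [  5.1134 -15.8309 -43.6325] [ 15.6785  12.4164 -40.1518]
-40 378 [  2.6116 -16.4416 -39.5787] [ 15.8308  15.0264 -28.0885]
-15 443 [  8.5848 -11.208  -13.4156] [11.2793 11.3018 -0.2548]
0 392 [  8.9012 -10.9796   0.0829] [11.2964 11.4251  9.6328]
10 464 [  9.2418 -10.7357  10.2082] [11.2979 11.5237 19.7771]
20 2263 [-11.6139  -9.6473  20.8575] [10.9329 10.5982 26.0979]
top plane slope [-0.0631 -0.0098 24.6476]
0.89 [-100.0529  -76.6067]
rail ((-77.5708236694336, 76.44025421142578), (194.64334106445312, 15.581226348876953), 0.05175171419978142)
step ((11.505637168884277, 0.1858367919921875), (23.155250549316406, 140.33438110351562), 0.10100563615560532)
step y 0 [144, 140, 141, 142, 141, 142, 145, 139, 118, 182, 232, 232, 241, 238, 239, 238, 238, 238, 237, 237]
step y 20 [134, 134, 140, 139, 136, 135, 139, 136, 131, 178, 229, 239, 238, 239, 238, 237, 237, 238, 238, 238]
step y 40 [135, 134, 134, 134, 137, 134, 136, 134, 128, 174, 226, 241, 241, 240, 237, 238, 238, 237, 238, 238]
step y 60 [135, 133, 133, 134, 135, 132, 134, 131, 129, 164, 221, 237, 239, 239, 236, 237, 237, 238, 237, 238]
rail x -90 [132, 134, 137, 137, 134, 134, 140, 140, 125, 77, 77, 75, 78, 83, 83, 84, 84, 84, 80, 84, 83, 83, 86, 80]
rail x -60 [134, 134, 135, 134, 134, 135, 138, 134, 134, 134, 146, 75, 75, 81, 80, 84, 84, 86, 86, 81, 81, 82, 80, 80]
rail x -30 [130, 134, 133, 131, 131, 133, 133, 140, 140, 126, 74, 74, 82, 82, 84, 86, 83, 83, 82, 81, 81, 82, 82, 83]
rail x -8 [132, 132, 133, 133, 133, 132, 134, 141, 141, 72, 71, 77, 79, 79, 79, 82, 81, 83, 83, 83, 83, 85, 83, 83]
```

No bright gap shows along the step or the rail, so the plate is flush. The knob was found at (−100, −77), as expected. Now I'll lower the foot to knob height and push the keeper round its arc.

Emit:
move_arm --increments '[[[1.5,0,0,0.5,0,0,0],[1.5,0,0,0.8,0,0,0],[1.5,0,0,0.8,0,0,0],[1.5,0,0,0.6,0,0,0],[1.5,0,0,0.3,0,0,0]]]'

```text
clock: 30.4
tcp_pos: [0.507, -0.1457, 0.0892]
ee_rot: [3.141, 0.002, -0.167]
wrist_force: [-0.8, -0.3, -1.5]
finger_gap: 0.0209
finger_force: 59.2
```

Emit:
move_arm --increments '[[[1.5,0,0,0,0,0,0],[1.5,0.32,-0.05,0,0,0,0],[1.5,0.32,-0.05,0,0,0,0],[1.5,0.32,-0.05,0,0,0,0],[1.5,0.29,-0.1,0,0,0,0]]]'

```text
clock: 30.82
tcp_pos: [0.5211, -0.1455, 0.0915]
ee_rot: [3.142, -0.001, -0.167]
wrist_force: [0.1, 1.0, -0.6]
finger_gap: 0.0212
finger_force: 59.2
```

Emit:
move_arm --increments '[[[1.5,0.29,-0.1,0,0,0,0],[1.5,0.29,-0.1,0,0,0,0],[1.5,0.4,-0.22,0,0,0,0],[1.5,0.4,-0.23,0,0,0,0]]]'

```text
clock: 31.15
tcp_pos: [0.5354, -0.1413, 0.0911]
ee_rot: [3.141, 0.0, -0.167]
wrist_force: [-1.3, -0.1, -0.7]
finger_gap: 0.0208
finger_force: 59.2
```

```bash
python3 -c "
from fr import *
s,p,P=see()
for d in optics.pinpoint('keeper_knob',p)[:2]: print(d['confidence'],stp(ray(p,d['location'],.052)))
force(2)
"
```

```text
31.15 [ 0.5354 -0.1413  0.0911] [ 3.1413  0.0003 -0.1667] [-1.3195 -0.1192 -0.7191] 0.020843520448047208 tcp in step [-102.9051  -86.4911]
0.59 [-92.8266 -67.984 ]
31.3 step xy [-102.819   -86.2787] z 0.09100835716683828 mean [ 0.1159  0.0998 -0.7453 -0.0423  0.0319 -0.0139] std [0.2607 0.7588 0.501 ] Fstep 0.09749057753987665 0.11784031510813026
```

The keeper is turning, with the knob now at about −30°. Continuing round the arc.

Emit:
move_arm --increments '[[[1.5,0.36,-0.28,0,0,0,0],[1.5,0.35,-0.29,0,0,0,0],[1.5,0.3,-0.34,0,0,0,0],[1.5,0.3,-0.35,0,0,0,0]]]'

```text
clock: 31.68
tcp_pos: [0.5506, -0.1308, 0.0912]
ee_rot: [3.141, -0.0, -0.167]
wrist_force: [-0.9, -1.8, -0.8]
finger_gap: 0.021
finger_force: 59.2
```

Emit:
move_arm --increments '[[[1.5,0.25,-0.39,0,0,0,0],[1.5,0.22,-0.4,0,0,0,0],[1.5,0.18,-0.42,0,0,0,0],[1.5,0.15,-0.43,0,0,0,0]]]'

```text
clock: 32.02
tcp_pos: [0.5611, -0.1158, 0.0911]
ee_rot: [3.141, -0.0, -0.166]
wrist_force: [-0.5, -1.4, -0.2]
finger_gap: 0.0211
finger_force: 59.2
```

```bash
python3 -c "
from fr import *
s,p,P=see()
for d in optics.pinpoint('keeper_knob',p)[:2]: print(d['confidence'],stp(ray(p,d['location'],.052)))
force(2)
"
```

```text
32.0167 [ 0.5611 -0.1158  0.0911] [ 3.1414 -0.0001 -0.1665] [-0.534  -1.4071 -0.1743] 0.021053090471820603 tcp in step [-81.8577 -57.05  ]
0.59 [-88.6574 -33.5578]
32.1667 step xy [-81.974  -56.8915] z 0.0910737743171099 mean [-0.6338 -0.3815 -1.2318  0.0092  0.0013 -0.0566] std [0.1417 0.0221 0.2741] Fstep -0.5607020263867375 -0.4825221325062793
```

Emit:
move_arm --increments '[[[1.5,0.1,-0.45,0,0,0,0],[1.5,0.07,-0.45,0,0,0,0],[1.5,0.03,-0.46,0,0,0,0],[1.5,-0.01,-0.46,0,0,0,0],[1.5,0,0,0,0,0,0]]]'

```text
clock: 32.63
tcp_pos: [0.5659, -0.0976, 0.0911]
ee_rot: [-3.141, -0.0, -0.166]
wrist_force: [-0.3, -0.1, -0.8]
finger_gap: 0.0208
finger_force: 59.1
```

Emit:
move_arm --increments '[[[1.5,-0.03,-0.22,0,0,0,0],[1.5,-0.03,-0.22,0,0,0,0],[1.5,-0.04,-0.22,0,0,0,0],[1.5,0,0,0,0,0,0]]]'

```text
clock: 32.97
tcp_pos: [0.5658, -0.0915, 0.0912]
ee_rot: [-3.141, -0.0, -0.166]
wrist_force: [0.1, 0.0, -1.8]
finger_gap: 0.0209
finger_force: 59.1
```

```bash
python3 -c "
from fr import *
s,p,P=see()
for d in optics.pinpoint('keeper_knob',p)[:2]: print(d['confidence'],stp(ray(p,d['location'],.052)))
force(2)
"
```

```text
32.9667 [ 0.5658 -0.0915  0.0912] [-3.1415 -0.0002 -0.1663] [ 0.0923  0.0089 -1.7668] 0.020895154927440696 tcp in step [-81.2868 -32.3003]
0.78 [-96.2116 -15.41  ]
33.1167 step xy [-81.2959 -32.574 ] z 0.09110009148468348 mean [-0.2025  0.3125 -1.0451 -0.0713 -0.0549  0.0122] std [0.5043 0.0975 0.0169] Fstep -0.2520545593389121 0.2740806512512245
```

Emit:
move_arm --increments '[[[1.5,-0.03,-0.12,0,0,0,0],[1.5,-0.03,-0.12,0,0,0,0],[1.5,-0.03,-0.1,0,0,0,0],[1.5,0,0,0,0,0,0]]]'

```text
clock: 33.5
tcp_pos: [0.5655, -0.0883, 0.0911]
ee_rot: [3.141, -0.0, -0.166]
wrist_force: [-0.1, -1.2, -1.2]
finger_gap: 0.0212
finger_force: 59.1
```

Emit:
move_arm --increments '[[[1.5,-0.03,-0.1,0,0,0,0],[1.5,-0.02,-0.06,0,0,0,0],[1.5,0,0,0,0,0,0]]]'

```text
clock: 33.75
tcp_pos: [0.5653, -0.0866, 0.0911]
ee_rot: [3.142, -0.0, -0.166]
wrist_force: [0.5, -0.1, -0.8]
finger_gap: 0.021
finger_force: 59.1
```

```bash
python3 -c "
from fr import *
s,p,P=see()
for d in optics.pinpoint('keeper_knob',p)[:2]: print(d['confidence'],stp(ray(p,d['location'],.052)))
force(2)
"
```

```text
33.75 [ 0.5653 -0.0866  0.0911] [ 3.1416 -0.0001 -0.1664] [ 0.4662 -0.1172 -0.7647] 0.020958019208553065 tcp in step [-82.6866 -27.5645]
0.78 [-100.7922  -13.1166]
33.9 step xy [-82.6851 -27.6308] z 0.09113629430750056 mean [-0.3968 -0.5697 -1.0087 -0.1878 -0.1425 -0.0026] std [0.1028 0.6882 0.3805] Fstep -0.29549675609393294 -0.6281938982982501
```

Emit:
move_arm --increments '[[[1.5,-0.02,-0.05,0,0,0,0],[1.5,-0.02,-0.05,0,0,0,0],[1.5,0,0,0,0,0,0]]]'

```text
clock: 34.2
tcp_pos: [0.565, -0.0856, 0.0911]
ee_rot: [3.141, -0.0, -0.166]
wrist_force: [-0.0, -1.4, -2.1]
finger_gap: 0.021
finger_force: 59.1
```

```bash
python3 -c "
from fr import *
force(2)
"
```

```text
34.25 step xy [-83.0787 -26.6749] z 0.0911530003189735 mean [ 0.4686 -0.8751 -1.6667 -0.2831 -0.1532  0.0011] std [0.4703 0.5502 0.4664] Fstep 0.6088765063892296 -0.7840388742517124
```

Emit:
move_arm --increments '[[[1.5,-0.02,-0.05,0,0,0,0],[1.5,-0.02,-0.05,0,0,0,0],[1.5,0,0,0,0,0,0]]]'

```text
clock: 34.55
tcp_pos: [0.5649, -0.0848, 0.0912]
ee_rot: [3.141, -0.0, -0.167]
wrist_force: [0.9, -2.3, -0.8]
finger_gap: 0.0206
finger_force: 59.1
```

```bash
python3 -c "
from fr import *
force(2)
"
```

```text
34.6 step xy [-83.3471 -25.8129] z 0.09127895799655103 mean [ 0.6435 -1.8458 -0.7846 -0.77   -0.3384 -0.0062] std [0.235  0.4675 0.0025] Fstep 0.9442356560763069 -1.7115481817736173
```

Emit:
move_arm --increments '[[[1.5,-0.02,-0.04,0,0,0,0],[1.5,-0.01,-0.03,0,0,0,0],[1.5,0,0,0,0,0,0]]]'

```text
clock: 34.9
tcp_pos: [0.5647, -0.0841, 0.0913]
ee_rot: [3.141, -0.0, -0.167]
wrist_force: [2.3, -2.3, -1.1]
finger_gap: 0.0212
finger_force: 59.0
```

```bash
python3 -c "
from fr import *
s,p,P=see()
for d in optics.pinpoint('keeper_knob',p)[:2]: print(d['confidence'],stp(ray(p,d['location'],.052)))
force(2); plate(p)
"
```

```text
34.9 [ 0.5647 -0.0841  0.0913] [ 3.1411 -0.0004 -0.1666] [ 2.291  -2.3324 -1.1494] 0.02117122763624831 tcp in step [-83.6378 -25.2019]
0.68 [-102.6443  -12.5118]
35.05 step xy [-83.6481 -25.1271] z 0.09128348222682633 mean [ 1.8609 -2.5851 -0.6894 -1.2498 -0.567   0.0325] std [0.5559 0.6562 0.6803] Fstep 2.268529952098722 -2.2359783108434534
((-49.59937286376953, 30.03857421875), (100.78376770019531, 81.906494140625), 0.09578850120306015)
[[-100.0597   70.9075]
 [ -99.9227  -10.9989]
 [   0.8609  -10.8304]
 [   0.724    71.076 ]]
```

The keeper is at its stop at about 3 N, with the knob at 45°, and the plate is still home. I'll back off and lift.

Emit:
move_arm --increments '[[[1.5,0.1,0.1,0,0,0,0],[1.5,0.3,0.3,0,0,0,0],[1.5,0.3,0.4,0,0,0,0],[1.5,0,0.2,-0.5,0,0,0],[1.5,0,0,-1.0,0,0,0]]]'

```text
clock: 35.57
tcp_pos: [0.5689, -0.0952, 0.1049]
ee_rot: [3.141, 0.003, -0.167]
wrist_force: [-0.2, 0.1, -1.1]
finger_gap: 0.0212
finger_force: 59.2
```

Emit:
move_arm --increments '[[[1.5,0,0,-1.2,0,0,0],[1.5,0,0,-1.2,0,0,0],[1.5,0,0,-0.6,0,0,0],[1.5,0,0,0,0,0,0],[1.5,0,0,0,0,0,0]]]'

```text
clock: 35.98
tcp_pos: [0.5701, -0.0946, 0.1368]
ee_rot: [-3.141, -0.001, -0.166]
wrist_force: [0.8, 0.3, -1.7]
finger_gap: 0.0209
finger_force: 59.2
```

```bash
python3 -c "
from fr import *
s,p,P=see('w8.png'); plate(p); tilt(s,p,P)
for d in optics.pinpoint('keeper_knob',p)[:2]: print(d['confidence'],stp(ray(p,d['location'],.052)))
y=s['ee_rot'][2]; d=np.array([.530,.2376])-s['tcp_pos'][:2]; print('tool cm',100*(d@[np.cos(y),np.sin(y)]),100*(d@[np.sin(y),-np.cos(y)]))
"
```

```text
35.9833 [ 0.5701 -0.0946  0.1368] [-3.141  -0.0011 -0.1663] [ 0.8487  0.3237 -1.6565] 0.020873273173153167 tcp in step [-76.5576 -34.6829]
((-49.68687057495117, 30.05887222290039), (81.85214233398438, 100.20353698730469), 89.44002532958984)
[[-100.1862  -10.3756]
 [   0.0125  -11.3549]
 [   0.8125   70.4933]
 [ -99.3863   71.4726]]
-48 67 [  3.4569 -15.9351 -43.4934] [ 15.7584  14.3824 -40.095 ]
-40 393 [  2.2489 -16.4437 -39.7868] [ 15.755   15.6885 -28.1482]
-15 452 [  8.7351 -11.2388 -13.6701] [11.2764 11.2818 -0.1832]
0 388 [  8.8609 -10.97     0.2754] [11.3499 11.2157  9.8484]
10 460 [  9.45   -10.6486  10.1992] [11.375  11.3358 19.876 ]
20 2225 [-11.4511  -9.4428  20.8917] [10.9189 10.5633 26.0374]
top plane slope [-0.0664 -0.0116 24.6846]
0.93 [-99.8895 -12.9296]
tool cm -9.456422199232913 -32.10095420272276
```

```bash
python3 -c "
from fr import *
s,p,P=see()
S=stp(P)
m=(P[...,2]>.0535)&(P[...,2]<.062)&(S[...,0]>-125)&(S[...,0]<-80)&(S[...,1]>-40)&(S[...,1]<10)
q=S[m]; print(len(q),q.mean(0),q.min(0),q.max(0))
m=(P[...,2]>.0415)&(P[...,2]<.047)&(S[...,0]>-145)&(S[...,0]<-80)&(S[...,1]>-58)&(S[...,1]<10)
q=S[m]; print(len(q),cv2.minAreaRect(q.astype(np.float32)),q.min(0),q.max(0)); print(cv2.fitLine(q.astype(np.float32),1,0,.01,.01).ravel())
w=np.load('w2.npz'); P=cloud(w); S=stp(P)
m=(P[...,2]>.0535)&(P[...,2]<.062)&(S[...,0]>-125)&(S[...,0]<-80)&(S[...,1]<-60)&(S[...,1]>-100); q=S[m]; print('before',len(q),q.mean(0),q.min(0),q.max(0))
m=(P[...,2]>.0415)&(P[...,2]<.047)&(S[...,0]>-145)&(S[...,0]<-80)&(S[...,1]<-36)&(S[...,1]>-100);q=S[m]; print(len(q),cv2.minAreaRect(q.astype(np.float32)),cv2.fitLine(q.astype(np.float32),1,0,.01,.01).ravel())
"
```

```text
36.1833 [ 0.5695 -0.0948  0.1353] [ 3.1413  0.0013 -0.1664] [-0.676  -0.0043 -0.5111] 0.021127542346741066 tcp in step [-77.1664 -34.9734]
189 [-100.4011  -10.6652] [-107.37   -14.838] [-94.6926  -5.401 ]
173 ((-90.21027374267578, -2.414401054382324), (24.537817001342773, 19.42390251159668), 89.71642303466797) [-99.9269 -14.6569] [-80.4872   9.8889]
[  0.4548   0.8906 -85.4476   8.8406]
before 146 [-99.3838 -76.2957] [-106.3368  -82.767 ] [-93.5972 -70.5665]
361 ((-114.70491027832031, -60.803836822509766), (16.035470962524414, 68.04048156738281), 49.55198287963867) [   0.7625   -0.6469 -121.3822  -55.3802]
```

The knob top moved through about 88–90° along its chord, so the keeper is shut. Now I'll return the pusher to its place.

Emit:
move_arm --increments '[[[1.5,-0.9,-2.5,0,0,0,0],[1.5,-0.95,-3.3,0,0,0,0],[1.5,-0.95,-3.3,0,0,0,0],[1.5,-0.95,-3.3,0,0,0,0],[1.5,-0.95,-3.3,0,0,0,0]]]'

```text
clock: 36.65
tcp_pos: [0.549, 0.0691, 0.1358]
ee_rot: [3.141, 0.0, -0.167]
wrist_force: [1.8, 0.9, -1.6]
finger_gap: 0.0209
finger_force: 59.2
```

Emit:
move_arm --increments '[[[1.5,-0.95,-3.3,0,0,0,0],[1.5,-0.95,-3.3,0,0,0,0],[1.5,-0.95,-3.3,0,0,0,0],[1.5,-0.95,-3.3,0,0,0,0],[1.5,-0.95,-3.2,0,0,0,-0.6]]]'

```text
clock: 37.07
tcp_pos: [0.5292, 0.239, 0.1358]
ee_rot: [3.141, 0.0, -0.156]
wrist_force: [1.0, -0.0, -0.6]
finger_gap: 0.0214
finger_force: 59.2
```

Emit:
move_arm --increments '[[[1.5,0,0,1.2,0,0,0],[1.5,0,0,1.8,0,0,0],[1.5,0,0,1.8,0,0,0],[1.5,0,0,1.4,0,0,0],[1.5,0,0,0.9,0,0,0]]]'

```text
clock: 37.48
tcp_pos: [0.5289, 0.2369, 0.0626]
ee_rot: [3.14, 0.002, -0.156]
wrist_force: [-0.3, 0.5, -1.5]
finger_gap: 0.0212
finger_force: 59.2
```

Emit:
move_arm --increments '[[[1.5,0,0,0.5,0,0,0],[1.5,0,0,0.3,0,0,0],[1.5,0,0,0.2,0,0,0],[1.5,0,0,0,0,0,0],[1.5,0,0,0,0,0,0]]]'

```text
clock: 37.9
tcp_pos: [0.5302, 0.2375, 0.0559]
ee_rot: [-3.141, -0.001, -0.156]
wrist_force: [0.1, 0.2, -2.0]
finger_gap: 0.0212
finger_force: 59.2
```

```bash
python3 -c "
from fr import *
force(2)
s,p,P=see(); tilt(s,p,P)
"
```

```text
37.95 step xy [-171.6249  286.0893] z 0.05596000641894563 mean [ 0.0281 -0.0746 -1.3079  0.022  -0.0407  0.0011] std [0.0627 0.2842 0.7418] Fstep 0.04024947173343307 -0.06880203954907022
38.0 [0.5302 0.2375 0.0559] [-3.1408 -0.001  -0.156 ] [-0.2062 -0.6451 -0.9511] 0.020867137523367028 tcp in step [-171.6314  286.0482]
no pusher
```

Another 11 mm down: quickly to 4 mm short, then gently to contact.

Emit:
move_arm --increments '[[[1.5,0,0,0.3,0,0,0],[1.5,0,0,0.3,0,0,0],[1.5,0,0,0.15,0,0,0],[1.5,0,0,0,0,0,0]]]'

```text
clock: 38.43
tcp_pos: [0.5295, 0.2371, 0.0468]
ee_rot: [3.141, 0.001, -0.156]
wrist_force: [-0.1, -0.1, -0.2]
finger_gap: 0.021
finger_force: 59.2
```

Emit:
move_arm --increments '[[[1.5,0,0,0.1,0,0,0],[1.5,0,0,0.1,0,0,0],[1.5,0,0,0.07,0,0,0],[1.5,0,0,0,0,0,0],[1.5,0,0,0,0,0,0]]]'

```text
clock: 38.85
tcp_pos: [0.53, 0.2374, 0.0452]
ee_rot: [-3.141, -0.0, -0.156]
wrist_force: [0.5, -0.7, 0.7]
finger_gap: 0.0213
finger_force: 59.5
```

```bash
python3 -c "
from fr import *
force(3)
"
```

```text
38.95 step xy [-171.8257  285.8122] z 0.04520943662923985 mean [ 0.3544 -0.5863  1.2636 -0.1669  0.0669  0.0374] std [0.1242 0.2024 0.5133] Fstep 0.44784083899530897 -0.5184831333403541
```

Emit:
move_arm --increments '[[[1.5,0,0,0.02,0,0,0],[1.5,0,0,0,0,0,0],[2.8,0,0,0,0,0,0],[4.0,0,0,0,0,0,0],[6.0,0,0,0,0,0,0]]]'

```text
clock: 39.42
tcp_pos: [0.5297, 0.2373, 0.0443]
ee_rot: [3.141, 0.0, -0.156]
wrist_force: [-0.7, 0.7, -0.1]
finger_gap: 0.0512
finger_force: 0.0
```

Emit:
move_arm --increments '[[[8.5,0,0,0,0,0,0],[8.5,0,0,0,0,0,0],[8.5,0,0,0,0,0,0],[8.5,0,0,0,0,0,0],[8.5,0,0,0,0,0,0]]]'

```text
clock: 39.83
tcp_pos: [0.5298, 0.2373, 0.0447]
ee_rot: [3.141, 0.0, -0.156]
wrist_force: [0.2, -0.0, 0.5]
finger_gap: 0.0848
finger_force: 0.0
```

Emit:
move_arm --increments '[[[8.5,0,0,-1.5,0,0,0],[8.5,0,0,-2.5,0,0,0],[8.5,0,0,-3,0,0,0],[8.5,0,0,-3,0,0,0],[8.5,0,0,-3,0,0,0]]]'

```text
clock: 40.25
tcp_pos: [0.5297, 0.2371, 0.1761]
ee_rot: [3.141, -0.0, -0.156]
wrist_force: [0.2, 0.7, -1.0]
finger_gap: 0.0852
finger_force: 0.0
```

Emit:
move_arm --increments '[[[8.5,0,0,-2,0,0,0],[8.5,0,0,-1,0,0,0],[8.5,0,0,0,0,0,0],[8.5,0,0,0,0,0,0],[8.5,0,0,0,0,0,0]]]'

```text
clock: 40.67
tcp_pos: [0.5292, 0.2371, 0.2023]
ee_rot: [3.14, 0.003, -0.156]
wrist_force: [-0.4, 0.7, -0.7]
finger_gap: 0.0848
finger_force: 0.0
```

```bash
python3 -c "
from fr import *
s,p,P=see('w9.png')
q=P[optics.outline_of('pusher_center',p)[0]['mask']&(p['depth']>0)]; t=q[abs(q[:,2]-.07)<.004]; print(len(q),len(t),q.max(0),t.mean(0),cv2.minAreaRect((t[:,:2]*1000).astype(np.float32)))
for n in('top','scene'):
  p=optics.grab_frame(n)
  for k,z in dict(katori=0,tumbler=0,plate_corner=.034,keeper_knob=.052,pusher_center=.035).items():
    for d in optics.pinpoint(k,p)[:1]: print(n,k,round(d['confidence'],2),ray(p,d['location'],z))
  if n=='top': plate(p)
"
```

```text
40.6667 [0.5292 0.2371 0.2023] [ 3.1396  0.0026 -0.156 ] [-0.4068  0.7316 -0.6736] 0.08477912342736452 tcp in step [-172.626   285.4975]
1273 709 [0.5456 0.2563 0.0724] [0.5297 0.2369 0.0698] ((529.1414794921875, 236.89613342285156), (23.112716674804688, 23.924062728881836), 81.4581069946289)
top katori 0.74 [ 0.4224 -0.2949  0.    ]
top plate_corner 0.95 [ 0.6611 -0.0112  0.034 ]
top keeper_knob 0.56 [ 0.5455 -0.0746  0.052 ]
top pusher_center 0.53 [0.5321 0.2333 0.035 ]
((-50.34281921386719, 27.3630313873291), (80.9407730102539, 101.39022827148438), 89.28438568115234)
[[-101.5394  -12.471 ]
 [  -0.1571  -13.7374]
 [   0.8538   67.1971]
 [-100.5285   68.4634]]
scene katori 0.74 [ 0.4191 -0.2934  0.    ]
scene tumbler 0.66 [0.6624 0.3354 0.    ]
scene plate_corner 0.77 [ 0.6575 -0.0123  0.034 ]
scene keeper_knob 0.66 [ 0.5452 -0.0652  0.052 ]
scene pusher_center 0.58 [0.5207 0.2383 0.035 ]
```

```bash
python3 -c "
from station import r
print(r.hand_in())"
```

```text
the job is handed in; nothing more can be done
None
```

I handed the job in at about 41 s. The plate was pressed home on the step (about 5 N) and then the rail (about 5.3 N), the keeper is shut at its stop, the pusher stands upright where it started, and the bowl and tumbler read unmoved; the foot did tap the bare deck once at about 14 N while being lowered beside the plate.

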